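Seat a slide carrier on a scanner stage against two dowels and an end stop and clamp it

ROBOT

A 7-joint arm with a two-finger parallel gripper is mounted at the origin on the work surface. World frame = base frame: x ahead of the robot, y to its left, z up, the work surface at z = 0. Lengths are in m, angles in rad, forces in N, time in s.
With the tool pointing down it reaches from about 0.4 to 0.85 m from the base axis. Payload 10.4 kg.
Tool frame: the origin (TCP) lies at the very end of the fingers, on their centre line; the grasp point (between the pads) lies 19 mm behind it; z points along the fingers, y is the direction in which the jaws open and shut (so a half turn about z gives the same grasp; the last joint's range is limited). The gripper opens to 85 mm and grips with 20 to 120 N. Pads are 22 mm wide; open, the fingers measure 114 mm over their backs; the gripper's body (76 mm by 85 mm) begins 54 mm behind the grasp point. The pads swing forward as they close: fully open they stand 13 mm farther back than shut.
Start: joints at [1.135, 0.332, -0.065, 1.46, 0.022, 1.35, -0.088], TCP at [0.251, -0.573, 0.231] pointing down, gripper open.
Joint ranges: [-2.6, 2.6], [-0.5, 2.12], [-1.47, 1.34], [0.16, 2.42], [-1.27, 4.41], [0.06, 2.06], [-2.6, 2.6]. Speed limits (rad/s): [2.22, 2.22, 2.79, 2.79, 3.14, 3.14, 3.14].

INTERFACE

Orientations are given as a unit quaternion [x, y, z, w].
In Python, from workcell import get_obs, camera, camera_info, hand_in gives the robot as it stands.
- The arm moves only by the tool move_arm, never from a script. Its argument "moves" is a list of rows, each a list of 3 entries, a list of its own where there are three numbers: the shift along the tool's x, y, z in units of 25 mm (1.0 is 25 mm), then the turn, a rotation vector about the tool's x, y, z in degrees, then the opening, from 0 (shut) to 1 (fully open). A call has 1 to 5 rows; each row shifts and turns the commanded pose from where the row before left it, along the tool's axes as they then stand; what a row does not reach is not made up. A row lasts 1/8 s, in which the tool goes at most 62.5 mm and 10.7 degrees, less where a joint would pass 70% of its speed; a pose out of reach is approached as far as the arm can. A call is refused whole if a number of a shift passes 1 or a number of a turn 10.7, either way. A call with a gripper value outside its range is refused whole. The fingers move at their own pace and stop on an object; "squeeze" is the grip in N (left out, the last holds). Time passes only in rows, so rows that do not move let the fingers close. It gives the time, the measured TCP pose, the force and the opening at its end, in the units of the state.
- get_obs(): the state, without advancing time (a new reading comes with each control period).
- camera(name): name is "side" or "top"; returns the picture (384x512x3 uint8, red, green, blue); there is no depth.
- camera_info(name): a dict with "fx", "fy", "cx", "cy" (pixels), "D" ([k1, k2, p1, p2, k3] as OpenCV has them; the pictures are not rectified), "origin" and "rotation" of the camera in the world. Camera axes: x right, y down, z forward; pixel columns grow to the right and rows downward; lengths in m; the calibration is good to about 2 mm. A picture is of the moment at which its call begins. camera_info takes no time and is no camera call.
- hand_in(): hands the job in, once; it reports no verdict.
The state is a dict: "clock": time; "joint_pos": joint angles; "joint_velocities": joint speeds; "tau": joint torques, N m; "position": TCP position; "ee_rot": TCP orientation; "ft_force": force on the tool from outside, world axes, zero at the start; "torque": the same for the moment, N m; "grip_width": opening from 0.0 (shut) to 1.0 (fully open).
Only numpy, scipy, OpenCV 4.12 (cv2) and the standard library are available. Lean on these libraries where they do the work, as an engineer would, in place of code of your own. Each camera call takes 0.05 s, during which the arm holds its last target. There are 200 camera calls.

TASK

Put the two-slide carrier flat on the slide scanner's run-out stage, its frosted label ends away from the scanner's housing, a little short of the locators. Then gently push it home until you feel it bear, first against the two dowels and then along them against the adjustable end stop, never pressing hard. Finally swing the stage clamp fully round so that its sprung nose holds the carrier's outer end against the stop, leaving the carrier still along both dowels and everything else on the desk where it was.

Things in the scene. Friction and masses are not known exactly. Their poses are not given: they have to be found in the camera images.
- carrier: two-slide microscope carrier: flat square-edged aluminium frame 60 mm wide (x), 104 mm long (y), 10 mm high, about 0.18 kg, holding two glass slides side by side. Origin: centre of its underside, z up. The slides' white frosted label ends are at its -y end. It starts on the desk. Sliding it on the stage takes 1 to 3 N.
- carrier_edge_right (a point): point on the carrier's +x long edge that comes to the right dowel: (30, -36, 5) mm from its origin
- carrier_edge_left (a point): point on the carrier's +x long edge that comes to the left dowel: (30, 36, 5) mm from its origin
- scanner: bench slide scanner, fixed. Origin on the desk below the middle of the seat; x points across the stage to the dowels, y to the housing, z up. The flat aluminium stage is 80 mm above the desk, from x -115 to 75 and y -130 to 110 mm; the white housing begins at y 135 and is 235 mm high. A carrier at home lies along these axes, its origin at x 0, y -6 to 6 (as the end stop is set), z 80 mm.
- dowel_right: fixed upright steel dowel, 8 mm diameter, 10 mm high, on the stage's far side. Origin: its axis at the stage top; at (34, -36, 80) mm in the scanner's frame; axes as the scanner's. The carrier's edge at home touches it 4 mm short of its axis.
- dowel_left: the second, equal dowel, at (34, 36, 80) mm in the scanner's frame
- end_stop: end stop by the housing: fixed dark bracket 30 mm wide, 14 mm thick and high, with a 9 mm round stop screw through it. Origin: under the bracket's middle at stage height, (0, 71, 80) mm in the scanner's frame. The screw's flat end faces the scanner's -y at y 46 to 58 mm in the scanner's frame: set differently each time, not measured; it does not give. Over 12 N on it or on one dowel spoils the stage.
- clamp (a joint): angle of the swing clamp, a straight steel lever lying on the stage: 0 open, 1.571 fully round (closed), growing clockwise from above; it starts between 0 and 0.25, turns with light friction (about 1.5 N at its post, up to 7 N once the nose rubs on the carrier) and stays where it is left
- clamp_pivot (a point): the clamp's vertical pivot at stage height, (7, -105, 80) mm in the scanner's frame; axes turn with the lever, at angle 0 they are the scanner's. The sprung round nose reaches 60.5 mm from the pivot along the lever's -x (open: to the scanner's -x; closed: to its +y, onto the carrier's outer end) and gives up to 16 mm with 3 to 6 N. Lever 13 mm high.
- clamp_post (a point): top of the upright black round thumb post, 12 mm diameter, 30 mm high (from 8 to 38 mm above the stage), on the lever's tail 35 mm from the pivot along the lever's +x: open it stands on the scanner's +x side of the pivot, closed on its -y side
- oil_bottle: small amber immersion-oil dropper bottle, bystander; origin at the centre of its underside
- staining_jar: square glass staining jar with lid, bystander; origin at the centre of its underside
- single_holder: narrow one-slide holder, 34 by 104 by 8 mm, bystander: not the carrier asked for; origin at the centre of its underside
- slide_box: flat grey slide box 87 by 102 by 36 mm, bystander; origin at the centre of its underside
- tweezers: steel tweezers, bystander; origin at the centre of its underside
- marker_pen: marker pen, bystander; origin at the centre of its underside
- note_pad: note pad 75 mm square, bystander; origin at the centre of its underside
Mind the look-alikes: they are no part of the job. What is shaped like the carrier but blue is not meant.

How it is judged:
On the way, in this order (a step that is already met when the one before it is completed fails the run):
1. the carrier stands flat on the stage near its seat, not yet against the locators (z of carrier in the frame of end_stop between -0.002 and 0.002 m and angle between carrier's own z axis and vertical below 0.03 rad and horizontal distance between carrier and scanner below 0.03 m and value of joint clamp below 0.6 rad), for 0.1 s.
2. with the clamp still open the carrier is pushed against the dowels: within 1.5 mm of both and bearing on them (z of carrier in the frame of end_stop between -0.002 and 0.002 m and angle between carrier's own z axis and vertical below 0.03 rad and x of carrier_edge_right in the frame of dowel_right above -0.0055 m and x of carrier_edge_left in the frame of dowel_left above -0.0055 m and (contact force between carrier and dowel_right above 0.5 N or contact force between carrier and dowel_left above 0.5 N) and value of joint clamp below 0.6 rad), for 0.1 s.
3. still along both dowels it is pushed to bear on the end stop (1.5 N or more) (z of carrier in the frame of end_stop between -0.002 and 0.002 m and angle between carrier's own z axis and vertical below 0.03 rad and x of carrier_edge_right in the frame of dowel_right above -0.0055 m and x of carrier_edge_left in the frame of dowel_left above -0.0055 m and contact force between carrier and end_stop above 1.5 N and value of joint clamp below 0.6 rad), for 0.1 s.
At the end, for the whole second after the job is handed in: The carrier lies flat on the stage (within 2 mm and 0.03 rad), label ends away from the housing, at rest, its long edge within 1.5 mm of both dowels, and the clamp, turned past 1.45 rad, holds it against the end stop (at least 0.3 N) (z of carrier in the frame of end_stop between -0.002 and 0.002 m and angle between carrier's own z axis and vertical below 0.03 rad and x of carrier_edge_right in the frame of dowel_right above -0.0055 m and x of carrier_edge_left in the frame of dowel_left above -0.0055 m and contact force between carrier and end_stop above 0.3 N and value of joint clamp above 1.45 rad and linear speed of carrier below 0.01 m/s); the robot touches nothing.
It fails at once if the carrier is pressed on a dowel or on the end stop with more than 12 N (contact force between carrier and dowel_right above 12 N or contact force between carrier and dowel_left above 12 N or contact force between carrier and end_stop above 12 N).
It fails at once if a bystander on the desk is pushed out of place (more than 15 mm) (distance of any of oil_bottle, staining_jar, single_holder, slide_box, tweezers, marker_pen, note_pad from where it was at the start of the episode above 0.015 m).
It also fails if it takes over 61 s, if anything falls off the work surface, if the arm or the gripper's body presses on something with over 40 N, if the wrist force passes 120 N, or if a joint passes its speed limit or range.

## Working session

There is one attempt and no reset: what is moved stays moved. The work goes in short steps, Python scripts to look and compute and a tool call to move; the robot and the scene stay as the last step left them, time stands still between calls to the robot, and variables do not carry over. Pictures are saved under pics/ and viewed, about 8 in all and at most 12, crops included, and the job is handed in when it is done.

Besides the shell and the picture viewer there is one more tool, called after ">>>" as name(argument=value, ...) on one line, values as JSON. move_arm: Moves the arm, as the interface text tells. Its arguments: {"type":"object","properties":{"moves":{"type":"array","items":{"type":"array"}},"squeeze":{"type":"number"}},"required":["moves"]}

```bash
ls; mkdir -p pics
python3 - <<'E'
from workcell import *
import cv2
for n in("side","top"):
    im=camera(n); cv2.imwrite(f"pics/{n}0.png",im[:,:,::-1]); print(n,camera_info(n))
print(get_obs())
E
```

```text
pics
side {'fx': 355.3633733644734, 'fy': 355.3633733644734, 'cx': 260.0810112443609, 'cy': 189.43915529272726, 'D': array([-0.11153519,  0.        ,  0.        ,  0.        ,  0.        ]), 'origin': array([ 0.40304949, -0.85174485,  0.64728692]), 'rotation': array([ 0.89539885, -0.04636133,  0.02966795, -0.44184991])}
top {'fx': 418.80545979480723, 'fy': 418.80545979480723, 'cx': 254.93957726993395, 'cy': 193.53341335829504, 'D': array([-0.03740625,  0.        ,  0.        ,  0.        ,  0.        ]), 'origin': array([ 0.341116  , -0.13627176,  1.15179666]), 'rotation': array([-0.69700901,  0.71280373, -0.05119182,  0.05889551])}
{'clock': 0.1, 'joint_pos': array([ 1.13540451,  0.33277607, -0.06471418,  1.46087859,  0.02163945,
        1.34988796, -0.08849525]), 'joint_velocities': array([ 0.00173618, -0.00301469,  0.0011019 , -0.00245953,  0.00109461,
       -0.0005875 ,  0.00017068]), 'tau': array([ 1.33978501e-03, -6.26746130e+01,  4.92478616e-02, -3.92429852e+01,
        1.64235185e-02,  6.92449277e-03, -3.18160448e-05]), 'position': array([ 0.25058637, -0.57219443,  0.23060575]), 'ee_rot': array([ 9.78770914e-01,  2.04956350e-01, -1.72866163e-04, -6.02317492e-04]), 'ft_force': array([0.50968269, 0.77001594, 0.30044739]), 'torque': array([-0.01634956,  0.00412896,  0.02638414]), 'grip_width': 0.9971587209660918}
```

View pics/top0.png

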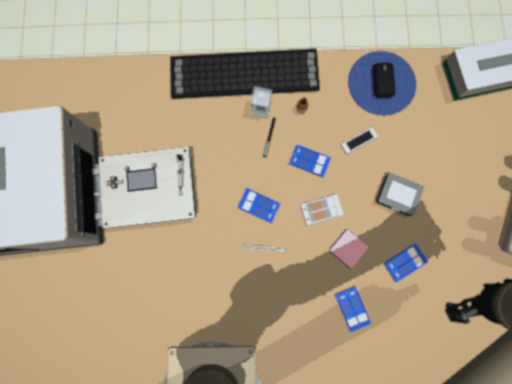

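View pics/side0.png

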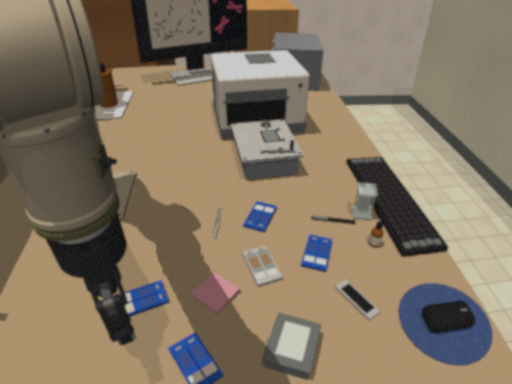

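The top view shows the silver carrier near (322,209), the stage at about (145,188) with its housing to the left, and the arm at the bottom right. The other carrier-shaped things are blue. Next I'll zoom on the stage and the carrier.

```bash
cat > h.py <<'E'
import numpy as np, cv2
from scipy.spatial.transform import Rotation as R
from workcell import *
def ray(n,px):
    c=camera_info(n); K=np.array([[c['fx'],0,c['cx']],[0,c['fy'],c['cy']],[0,0,1]])
    u=cv2.undistortPoints(np.float64(px).reshape(-1,1,2),K,np.float64(c['D']))[:,0]
    return np.array(c['origin']), R.from_quat(c['rotation']).apply(np.c_[u,np.ones(len(u))])
def plane(n,px,z):
    o,d=ray(n,px); return o+d*((z-o[2])/d[:,2])[:,None]
def proj(n,P):
    c=camera_info(n); r=R.from_quat(c['rotation']).inv(); K=np.array([[c['fx'],0,c['cx']],[0,c['fy'],c['cy']],[0,0,1]])
    q=r.apply(np.atleast_2d(P)-c['origin']); return cv2.projectPoints(q.reshape(-1,1,3),np.zeros(3),np.zeros(3),K,np.float64(c['D']))[0][:,0]
E
python3 - <<'E'
from h import *
t=cv2.imread("pics/top0.png")
a=cv2.resize(t[140:235,90:205],None,fx=5,fy=5,interpolation=cv2.INTER_CUBIC)
b=cv2.resize(t[120:232,290:400],None,fx=5,fy=5,interpolation=cv2.INTER_CUBIC)
h=max(a.shape[0],b.shape[0]);s=lambda i:cv2.copyMakeBorder(i,0,h-i.shape[0],0,0,cv2.BORDER_CONSTANT)
o=np.hstack([s(a),s(b)])[:,:1200]; o=cv2.resize(o,(800,int(o.shape[0]*800/o.shape[1]))) ; print(a.shape,b.shape,o.shape)
cv2.imwrite("pics/z1.png",o)
print(plane("top",[[322,209]],0.01),plane("top",[[145,188],[100,155],[188,150],[193,220],[100,226]],0.08))
E
```

```text
(475, 575, 3) (560, 550, 3) (398, 800, 3)
[[ 0.4734428  -0.30860009  0.01      ]] [[0.53098844 0.16038326 0.08      ]
 [0.62285851 0.2828821  0.08      ]
 [0.63021882 0.0480079  0.08      ]
 [0.44446833 0.03441407 0.08      ]
 [0.43406964 0.27595404 0.08      ]]
```

View pics/z1.png

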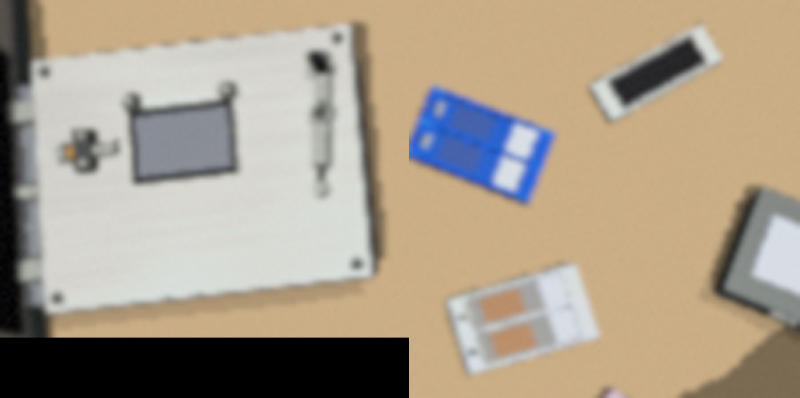

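```bash
cat > m.py <<'E'
from h import *
def rect(n,im,roi,z,S=70,V=110):
    x0,y0,x1,y1=roi; k=4
    c=cv2.resize(im[y0:y1,x0:x1],None,fx=k,fy=k,interpolation=cv2.INTER_CUBIC)
    h=cv2.cvtColor(c,cv2.COLOR_BGR2HSV); m=((h[...,1]<S)&(h[...,2]>V)).astype(np.uint8)
    cs=cv2.findContours(m,cv2.RETR_EXTERNAL,cv2.CHAIN_APPROX_NONE)[0]
    ct=max(cs,key=cv2.contourArea)[:,0]
    px=(ct+0.5)/k-0.5+[x0,y0]
    P=plane(n,px,z)[:,:2]; r=cv2.minAreaRect(np.float32(P*1000)); return r,cv2.boxPoints(r),P
E
python3 - <<'E'
from m import *
t=cv2.imread("pics/top0.png"); s=cv2.imread("pics/side0.png")
for S in(55,70,85):
    r,b,_=rect("top",t,(295,188,348,230),.01,S); print("car",r,b.round(1).tolist())
    r,b,_=rect("top",t,(104,140,205,235),.08,S); print("stage",r,b.round(1).tolist())
r,b,_=rect("side",s,(238,240,290,290),.01,70); print("car side",r)
r,b,_=rect("side",s,(232,118,304,168),.08,70,150); print("stage side",r,b.round(1).tolist())
E
```

```text
car ((473.18792724609375, -307.27508544921875), (64.3612289428711, 109.04351806640625), 14.972846984863281) [[428.0, -262.8999938964844], [456.20001220703125, -368.29998779296875], [518.4000244140625, -351.6000061035156], [490.20001220703125, -246.3000030517578]]
stage ((534.9288330078125, 155.5928192138672), (193.7299041748047, 240.24017333984375), 5.324240684509277) [[427.29998779296875, 266.20001220703125], [449.6000061035156, 27.0], [642.5, 45.0], [620.2000122070312, 284.20001220703125]]
car ((473.0423583984375, -307.39013671875), (66.474853515625, 111.49944305419922), 14.969466209411621) [[426.5, -262.1000061035156], [455.29998779296875, -369.79998779296875], [519.5999755859375, -352.70001220703125], [490.79998779296875, -244.89999389648438]]
stage ((534.896728515625, 154.9429931640625), (195.85264587402344, 241.72694396972656), 5.336970806121826) [[426.20001220703125, 266.20001220703125], [448.6000061035156, 25.5], [643.5999755859375, 43.70000076293945], [621.2000122070312, 284.3999938964844]]
car ((473.9479675292969, -307.84588623046875), (73.1872787475586, 117.07189178466797), 14.605833053588867) [[423.79998779296875, -260.3999938964844], [453.29998779296875, -373.70001220703125], [524.0999755859375, -355.29998779296875], [494.6000061035156, -242.0]]
stage ((535.8084106445312, 152.5880126953125), (202.8933563232422, 244.28492736816406), 4.653332233428955) [[424.79998779296875, 266.1000061035156], [444.6000061035156, 22.600000381469727], [646.7999877929688, 39.099998474121094], [627.0, 282.6000061035156]]
car side ((473.52899169921875, -309.9380187988281), (65.28608703613281, 113.21634674072266), 14.748992919921875)
stage side ((537.5553588867188, 154.43516540527344), (192.31155395507812, 241.83615112304688), 5.649978160858154) [[430.0, 265.29998779296875], [453.79998779296875, 24.600000381469727], [645.0999755859375, 43.599998474121094], [621.2999877929688, 284.20001220703125]]
```

Run:
```python
from m import *
O=np.array([.5537,.1688,0]); a=np.radians(5.35); Rz=R.from_euler('z',a)
W=lambda p:O+Rz.apply(np.array(p)/1000.)
pts=[(34,-36,90),(34,36,90),(7,-105,93),(0,71,94),(-115,-130,80),(75,-130,80),(75,110,80)]
o=[]
for n,(x0,y0,x1,y1) in dict(top=(100,140,200,235),side=(228,112,308,182)).items():
    t=cv2.imread(f"pics/{n}0.png"); k=400/(x1-x0)
    c=cv2.resize(t[y0:y1,x0:x1],None,fx=k,fy=k,interpolation=cv2.INTER_CUBIC)
    for u in proj(n,[W(p) for p in pts]):
        q=((u-[x0,y0]+.5)*k-.5).round().astype(int); cv2.drawMarker(c,tuple(map(int,q)),(0,0,255),cv2.MARKER_CROSS,12,1)
    o.append(cv2.copyMakeBorder(c,0,400-c.shape[0],0,0,0))
cv2.imwrite("pics/z2.png",np.hstack(o))
```

```text
(no output)
```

View pics/z2.png

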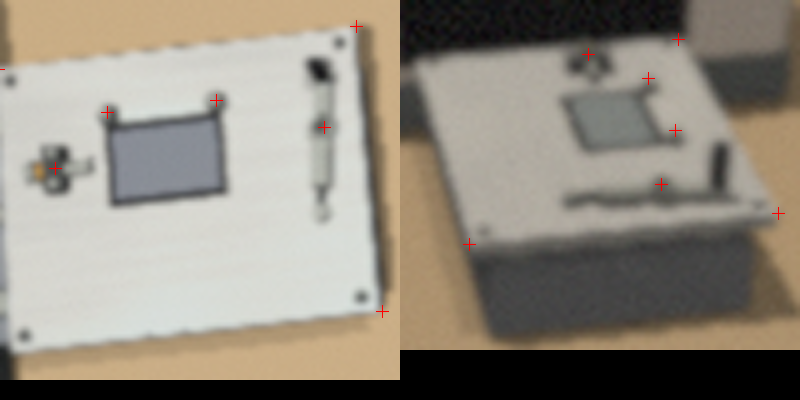

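The top overlay fits to about 1 mm (dowels at (107,112) and (216,100) in the crop). The side view wants roughly 1–3 mm more in x, so I'll use a scanner origin of (0.555, 0.169) and a yaw of 5.35°. The screw tip is at y ≈ 48. Next I plan the approach.

```bash
cat > p.py <<'E'
from h import *
import json,sys
O=np.array([.5550,.1688,0]); YS=5.35; RS=R.from_euler('z',YS,degrees=True)
def S(x,y,z): return O+RS.apply(np.array([x,y,z])/1000.)
def plan(tgt,yaw,grip,n=None,turn=True,start=None):
    """tool y at world angle yaw (deg), tool down. rows rounded"""
    s=get_obs() if start is None else None
    p,q=(s['position'],R.from_quat(s['ee_rot'])) if s else start
    g=R.from_matrix(np.array([[-np.sin(np.radians(yaw)),np.cos(np.radians(yaw)),0],[np.cos(np.radians(yaw)),np.sin(np.radians(yaw)),0],[0,0,-1]]).T)
    rv=(q.inv()*g).as_rotvec(degrees=True)
    N=n or int(np.ceil(max(np.abs(rv).max()/10,np.linalg.norm(np.array(tgt)-p)/.024)))
    rows=[]
    for i in range(N):
        d=np.round(q.inv().apply(np.array(tgt)-p)/(N-i)/.025,2); rr=(q.inv()*g).as_rotvec(degrees=True)/(N-i)
        w=np.round(rr,1); rows.append([d.tolist(),w.tolist(),grip]); p=p+q.apply(d*.025); q=q*R.from_rotvec(w,degrees=True)
    for i in range(0,N,5): print(json.dumps(rows[i:i+5]))
    return p,q
def st():
    s=get_obs(); x=R.from_quat(s['ee_rot']).as_matrix(); e=RS.inv().apply(s['position']-O)*1000
    print('t',round(s['clock'],2),'pos',s['position'].round(4),'scan',e.round(1),'yaw_y',np.degrees(np.arctan2(x[1,1],x[0,1])).round(2),'tilt',x[2,:2].round(4),'F',s['ft_force'].round(2),'Fs',RS.inv().apply(s['ft_force']).round(2),'g',round(s['grip_width'],3),'q',s['joint_pos'].round(2))
E
python3 - <<'E'
from p import *
a=plan((.4735,-.308,.14),14.97,.85)
print(); plan((.4735,-.308,.03),14.97,.85,start=a)
E
```

```text
[[[0.83, -0.41, 0.24], [-0.0, -0.0, -5.4], 0.85], [[0.86, -0.33, 0.24], [-0.0, -0.0, -5.4], 0.85], [[0.89, -0.24, 0.24], [-0.0, -0.0, -5.4], 0.85], [[0.91, -0.16, 0.24], [-0.0, -0.0, -5.4], 0.85], [[0.92, -0.07, 0.24], [-0.0, -0.0, -5.4], 0.85]]
[[[0.92, 0.01, 0.24], [-0.0, -0.0, -5.4], 0.85], [[0.92, 0.1, 0.24], [-0.0, -0.0, -5.4], 0.85], [[0.9, 0.19, 0.24], [-0.0, -0.0, -5.4], 0.85], [[0.88, 0.27, 0.24], [-0.0, -0.0, -5.4], 0.85], [[0.85, 0.35, 0.25], [-0.0, -0.0, -5.5], 0.85]]
[[[0.81, 0.43, 0.24], [-0.0, -0.0, -5.4], 0.85], [[0.77, 0.51, 0.25], [-0.0, -0.0, -5.5], 0.85], [[0.72, 0.58, 0.24], [-0.0, -0.0, -5.4], 0.85], [[0.66, 0.64, 0.25], [-0.0, -0.0, -5.5], 0.85], [[0.6, 0.7, 0.24], [-0.0, -0.1, -5.4], 0.85]]

[[[0.0, 0.0, 0.88], [-0.0, 0.0, -0.0], 0.85], [[0.0, 0.0, 0.88], [-0.0, 0.0, -0.0], 0.85], [[0.0, 0.0, 0.88], [-0.0, 0.0, -0.0], 0.85], [[0.0, 0.0, 0.88], [-0.0, 0.0, -0.0], 0.85], [[0.0, 0.0, 0.88], [-0.0, 0.0, -0.0], 0.85]]
```

>>> move_arm(moves=[[[0.83,-0.41,0.24],[0,0,-5.4],0.85],[[0.86,-0.33,0.24],[0,0,-5.4],0.85],[[0.89,-0.24,0.24],[0,0,-5.4],0.85],[[0.91,-0.16,0.24],[0,0,-5.4],0.85],[[0.92,-0.07,0.24],[0,0,-5.4],0.85]])

```text
clock: 0.72
position: [0.3255, -0.4836, 0.2007]
ee_rot: [0.903, 0.429, -0.0, -0.0]
ft_force: [0.3, 0.3, -0.0]
grip_width: 0.845
```

>>> move_arm(moves=[[[0.92,0.01,0.24],[0,0,-5.4],0.85],[[0.92,0.1,0.24],[0,0,-5.4],0.85],[[0.9,0.19,0.24],[0,0,-5.4],0.85],[[0.88,0.27,0.24],[0,0,-5.4],0.85],[[0.85,0.35,0.25],[0,0,-5.5],0.85]])

```text
clock: 1.35
position: [0.3998, -0.3957, 0.1705]
ee_rot: [0.778, 0.629, -0.0, -0.0]
ft_force: [-0.5, 0.4, 0.1]
grip_width: 0.854
```

>>> move_arm(moves=[[[0.81,0.43,0.24],[0,0,-5.4],0.85],[[0.77,0.51,0.25],[0,0,-5.5],0.85],[[0.72,0.58,0.24],[0,0,-5.4],0.85],[[0.66,0.64,0.25],[0,0,-5.5],0.85],[[0.6,0.7,0.24],[0,0,-5.4],0.85]])

```text
clock: 1.98
position: [0.4739, -0.3077, 0.14]
ee_rot: [0.608, 0.794, -0.0, -0.0]
ft_force: [-0.6, 0.6, 0.6]
grip_width: 0.851
```

>>> move_arm(moves=[[[0,0,0.88],[0,0,0],0.85],[[0,0,0.88],[0,0,0],0.85],[[0,0,0.88],[0,0,0],0.85],[[0,0,0.6],[0,0,0],0.85],[[0,0,0],[0,0,0],0.85]])

```text
clock: 2.6
position: [0.4731, -0.308, 0.0585]
ee_rot: [0.609, 0.793, -0.0, -0.001]
ft_force: [0.3, -0.4, 1.3]
grip_width: 0.846
```

Run:
```python
from p import *
st()
im=camera("side")[:,:,::-1]; t=camera("top")[:,:,::-1]
u=proj("side",[[.4735,-.308,.02]])[0].astype(int);v=proj("top",[[.4735,-.308,.02]])[0].astype(int)
c=lambda i,u:cv2.resize(i[u[1]-45:u[1]+45,u[0]-45:u[0]+45],(400,400),interpolation=cv2.INTER_CUBIC)
cv2.imwrite("pics/g1.png",np.hstack([c(im,u),c(t,v)]))
```

```text
t 2.6 pos [ 0.4731 -0.308   0.0585] scan [-126.  -467.1   58.5] yaw_y 14.96 tilt [ 0.0016 -0.0013] F [ 0.32 -0.36  1.26] Fs [ 0.29 -0.39  1.26] g 0.846 q [ 0.85  0.4  -0.42  1.79  0.19  1.    0.62]
```

View pics/g1.png

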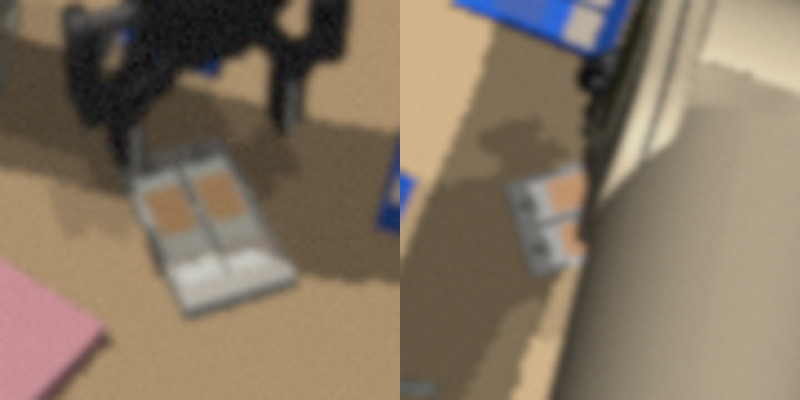

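The open fingers straddle the carrier (tips at about (130,165) and (290,130) in the left crop), and the note pad is well clear. I'll descend and feel for the desk.

>>> move_arm(moves=[[[0,0,0.8],[0,0,0],0.8],[[0,0,0.7],[0,0,0],0.8],[[0,0,0.3],[0,0,0],0.8],[[0,0,0.12],[0,0,0],0.8],[[0,0,0],[0,0,0],0.8]])

```text
clock: 3.32
position: [0.4739, -0.3085, 0.0117]
ee_rot: [0.609, 0.793, 0.0, 0.0]
ft_force: [-0.0, -1.3, -0.3]
grip_width: 0.8
```

>>> move_arm(moves=[[[0,0,0.06],[0,0,0],0.8],[[0,0,0.06],[0,0,0],0.8],[[0,0,0],[0,0,0],0.8]])

```text
clock: 3.7
position: [0.4738, -0.3085, 0.0086]
ee_rot: [0.609, 0.793, -0.0, 0.0]
ft_force: [-0.2, -0.6, 0.5]
grip_width: 0.8
```

>>> move_arm(moves=[[[0,0,0.06],[0,0,0],0.8],[[0,0,0.06],[0,0,0],0.8],[[0,0,0],[0,0,0],0.8]])

```text
clock: 4.08
position: [0.4737, -0.3084, 0.0054]
ee_rot: [0.609, 0.793, -0.0, -0.0]
ft_force: [0.4, -0.0, -0.9]
grip_width: 0.799
```

>>> move_arm(moves=[[[0,0,0.06],[0,0,0],0.8],[[0,0,0],[0,0,0],0.8]])

```text
clock: 4.32
position: [0.4737, -0.3084, 0.004]
ee_rot: [0.609, 0.793, -0.0, -0.0]
ft_force: [0.1, -0.4, 0.5]
grip_width: 0.8
```

>>> move_arm(moves=[[[0,0,0.06],[0,0,0],0.8],[[0,0,0.0],[0,0,0],0.8]])

```text
clock: 4.58
position: [0.4737, -0.3084, 0.0025]
ee_rot: [0.609, 0.793, -0.0, -0.0]
ft_force: [0.3, -0.4, 0.1]
grip_width: 0.802
```

>>> move_arm(moves=[[[0,0,0.04],[0,0,0],0.8],[[0,0,0],[0,0,0],0.8]])

```text
clock: 4.82
position: [0.4737, -0.3084, 0.0015]
ee_rot: [0.609, 0.793, -0.0, -0.0]
ft_force: [-1.0, 0.7, 0.4]
grip_width: 0.795
```

>>> move_arm(moves=[[[0,0,0.04],[0,0,0],0.8],[[0,0,0],[0,0,0],0.8]])

```text
clock: 5.08
position: [0.4737, -0.3084, 0.0005]
ee_rot: [0.609, 0.793, -0.0, -0.0]
ft_force: [0.4, 0.2, 0.5]
grip_width: 0.796
```

Run:
```python
from p import *
st()
im=camera("side")[:,:,::-1]
u=proj("side",[[.4735,-.308,.02]])[0].astype(int)
cv2.imwrite("pics/g2.png",cv2.resize(im[u[1]-35:u[1]+35,u[0]-35:u[0]+35],(560,560),interpolation=cv2.INTER_CUBIC))
```

```text
t 5.08 pos [ 0.4737 -0.3084  0.0005] scan [-125.4 -467.5    0.5] yaw_y 14.95 tilt [ 0. -0.] F [0.43 0.24 0.5 ] Fs [0.45 0.2  0.5 ] g 0.796 q [ 0.83  0.48 -0.4   1.82  0.23  0.89  0.58]
```

View pics/g2.png

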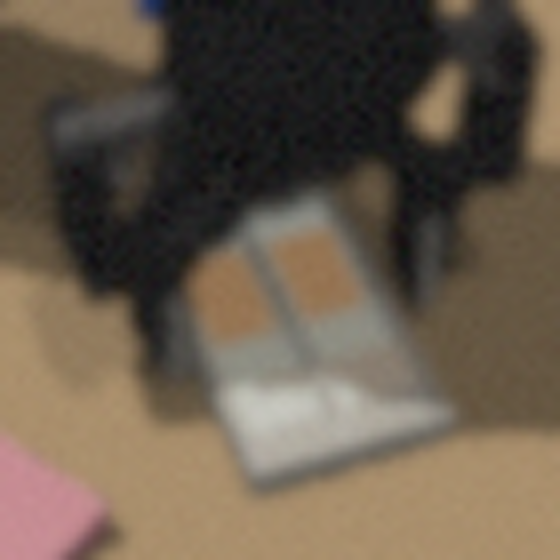

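The fingers straddle the carrier with no contact yet. Their tips sit behind the nominal TCP, so I'll go further down until the desk is felt.

>>> move_arm(moves=[[[0,0,0.04],[0,0,0],0.76],[[0,0,0.04],[0,0,0],0.76],[[0,0,0],[0,0,0],0.76]])

```text
clock: 5.5
position: [0.4737, -0.3084, -0.0015]
ee_rot: [0.609, 0.793, -0.0, -0.0]
ft_force: [0.0, -0.6, 0.5]
grip_width: 0.759
```

>>> move_arm(moves=[[[0,0,0.04],[0,0,0],0.76],[[0,0,0],[0,0,0],0.76]])

```text
clock: 5.75
position: [0.4737, -0.3084, -0.0025]
ee_rot: [0.609, 0.793, -0.0, -0.0]
ft_force: [-0.5, 0.0, 0.2]
grip_width: 0.755
```

>>> move_arm(moves=[[[0,0,0.04],[0,0,0],0.76],[[0,0,0],[0,0,0],0.76]])

```text
clock: 6.0
position: [0.4737, -0.3084, -0.0035]
ee_rot: [0.609, 0.793, -0.0, -0.0]
ft_force: [-0.6, -0.8, 0.8]
grip_width: 0.761
```

>>> move_arm(moves=[[[0,0,0.04],[0,0,0],0.76],[[0,0,0],[0,0,0],0.76]])

```text
clock: 6.25
position: [0.4737, -0.3084, -0.0045]
ee_rot: [0.609, 0.793, -0.0, -0.0]
ft_force: [-0.3, -0.3, 0.5]
grip_width: 0.764
```

>>> move_arm(moves=[[[0,0,0.04],[0,0,0],0.76],[[0,0,0],[0,0,0],0.76]])

```text
clock: 6.5
position: [0.4737, -0.3084, -0.0055]
ee_rot: [0.609, 0.793, -0.0, -0.0]
ft_force: [-0.3, 0.1, 0.0]
grip_width: 0.76
```

>>> move_arm(moves=[[[0,0,0.04],[0,0,0],0.76],[[0,0,0],[0,0,0],0.76]])

```text
clock: 6.75
position: [0.4739, -0.3085, -0.0061]
ee_rot: [0.609, 0.793, -0.0, 0.0]
ft_force: [-0.8, 0.8, 3.7]
grip_width: 0.759
```

Desk felt at TCP z = −6 mm. I'll back off 2.5 mm, grip and lift.

>>> move_arm(moves=[[[0,0,-0.1],[0,0,0],0.76],[[0,0,0],[0,0,0],0.66],[[0,0,0],[0,0,0],0.62],[[0,0,0],[0,0,0],0.62],[[0,0,0],[0,0,0],0.62]], squeeze=40)

```text
clock: 7.38
position: [0.4741, -0.3085, -0.0033]
ee_rot: [0.609, 0.793, -0.0, 0.0]
ft_force: [-1.8, 0.9, 5.0]
grip_width: 0.688
```

>>> move_arm(moves=[[[0,0,-0.2],[0,0,0],0.62],[[0,0,-0.4],[0,0,0],0.62],[[0,0,0],[0,0,0],0.62]])

```text
clock: 7.75
position: [0.4744, -0.3088, 0.0121]
ee_rot: [0.609, 0.793, 0.0, 0.001]
ft_force: [0.3, -0.4, -2.0]
grip_width: 0.689
```

Run:
```python
from p import *
st()
im=camera("side")[:,:,::-1]
u=proj("side",[[.4735,-.308,.02]])[0].astype(int)
cv2.imwrite("pics/g3.png",cv2.resize(im[u[1]-35:u[1]+35,u[0]-35:u[0]+35],(560,560),interpolation=cv2.INTER_CUBIC))
```

```text
t 7.75 pos [ 0.4744 -0.3088  0.0121] scan [-124.8 -468.    12.1] yaw_y 14.95 tilt [-0.0013  0.0011] F [ 0.26 -0.4  -2.  ] Fs [ 0.22 -0.42 -2.  ] g 0.689 q [ 0.83  0.46 -0.4   1.81  0.22  0.91  0.59]
```

View pics/g3.png

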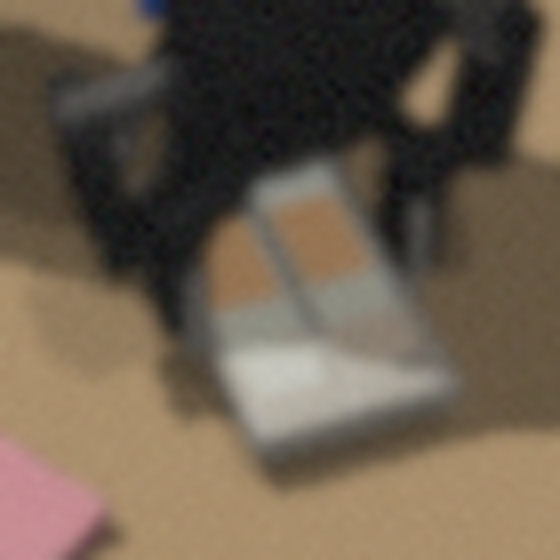

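The carrier is held level (opening 59 mm, weight felt). Next I carry it to about (−9, −13) mm in the scanner frame.

Run:
```python
from p import *
s=get_obs();p=s['position']
a=plan((p[0],p[1]+.03,.15),14.95,.62); print()
a=plan(S(-9,-13,150),5.35,.62,start=a); print()
plan(S(-9,-13,90),5.35,.62,start=a)
```

```text
[[[0.19, 0.05, -0.92], [0.0, 0.0, -0.0], 0.62], [[0.19, 0.05, -0.92], [0.0, 0.0, -0.0], 0.62], [[0.19, 0.05, -0.92], [0.0, 0.0, -0.0], 0.62], [[0.19, 0.05, -0.93], [0.0, 0.0, -0.0], 0.62], [[0.2, 0.06, -0.92], [0.0, 0.0, -0.0], 0.62]]
[[[0.19, 0.05, -0.93], [0.0, 0.1, -0.0], 0.62]]

[[[0.84, 0.38, 0.0], [0.0, -0.0, 0.5], 0.62], [[0.85, 0.38, 0.0], [0.0, -0.0, 0.5], 0.62], [[0.85, 0.37, 0.0], [0.0, -0.0, 0.5], 0.62], [[0.85, 0.36, 0.0], [0.0, -0.0, 0.5], 0.62], [[0.86, 0.36, 0.0], [0.0, -0.0, 0.5], 0.62]]
[[[0.86, 0.35, 0.0], [0.0, -0.0, 0.5], 0.62], [[0.86, 0.34, 0.0], [0.0, -0.0, 0.5], 0.62], [[0.86, 0.33, 0.0], [0.0, -0.0, 0.5], 0.62], [[0.87, 0.32, 0.0], [0.0, -0.0, 0.5], 0.62], [[0.87, 0.32, 0.0], [0.0, -0.0, 0.5], 0.62]]
[[[0.87, 0.31, 0.0], [0.0, -0.0, 0.5], 0.62], [[0.88, 0.3, 0.0], [0.0, -0.0, 0.5], 0.62], [[0.88, 0.29, 0.0], [0.0, -0.0, 0.5], 0.62], [[0.88, 0.29, 0.0], [0.0, -0.0, 0.5], 0.62], [[0.88, 0.28, 0.0], [0.0, -0.0, 0.5], 0.62]]
[[[0.89, 0.27, 0.01], [0.0, -0.0, 0.5], 0.62], [[0.89, 0.26, 0.0], [0.0, -0.0, 0.5], 0.62], [[0.89, 0.26, 0.01], [0.0, -0.0, 0.5], 0.62], [[0.89, 0.25, 0.0], [0.0, -0.1, 0.6], 0.62]]

[[[-0.0, -0.0, 0.8], [0.0, 0.0, -0.0], 0.62], [[-0.0, -0.0, 0.8], [0.0, 0.0, -0.0], 0.62], [[-0.0, -0.0, 0.8], [0.0, 0.0, -0.0], 0.62]]
```

>>> move_arm(moves=[[[0.19,0.05,-0.92],[0,0,0],0.62],[[0.19,0.05,-0.92],[0,0,0],0.62],[[0.19,0.05,-0.92],[0,0,0],0.62],[[0.19,0.05,-0.93],[0,0,0],0.62],[[0.2,0.06,-0.92],[0,0,0],0.62]])

```text
clock: 8.43
position: [0.4736, -0.2833, 0.1268]
ee_rot: [0.609, 0.793, -0.0, -0.0]
ft_force: [0.5, -0.4, -0.8]
grip_width: 0.69
```

>>> move_arm(moves=[[[0.19,0.05,-0.93],[0,0,0],0.62],[[0.84,0.38,0],[0,0,0.5],0.62],[[0.85,0.38,0],[0,0,0.5],0.62],[[0.85,0.37,0],[0,0,0.5],0.62],[[0.85,0.36,0],[0,0,0.5],0.62]])

```text
clock: 9.05
position: [0.489, -0.1865, 0.1493]
ee_rot: [0.623, 0.782, -0.0, -0.0]
ft_force: [-0.2, 1.1, -1.0]
grip_width: 0.688
```

>>> move_arm(moves=[[[0.86,0.36,0],[0,0,0.5],0.62],[[0.86,0.35,0],[0,0,0.5],0.62],[[0.86,0.34,0],[0,0,0.5],0.62],[[0.86,0.33,0],[0,0,0.5],0.62],[[0.87,0.32,0],[0,0,0.5],0.62]])

```text
clock: 9.68
position: [0.5083, -0.0724, 0.1493]
ee_rot: [0.64, 0.768, -0.0, -0.0]
ft_force: [0.3, -0.8, -2.6]
grip_width: 0.688
```

>>> move_arm(moves=[[[0.87,0.32,0],[0,0,0.5],0.62],[[0.87,0.31,0],[0,0,0.5],0.62],[[0.88,0.3,0],[0,0,0.5],0.62],[[0.88,0.29,0],[0,0,0.5],0.62],[[0.88,0.29,0],[0,0,0.5],0.62]])

```text
clock: 10.3
position: [0.5276, 0.0418, 0.1493]
ee_rot: [0.656, 0.754, -0.0, -0.0]
ft_force: [-0.2, -0.4, -0.8]
grip_width: 0.683
```

>>> move_arm(moves=[[[0.88,0.28,0],[0,0,0.5],0.62],[[0.89,0.27,0.01],[0,0,0.5],0.62],[[0.89,0.26,0],[0,0,0.5],0.62],[[0.89,0.26,0.01],[0,0,0.5],0.62],[[0.89,0.25,0],[0,0,0.6],0.62]])

```text
clock: 10.92
position: [0.5469, 0.1559, 0.1487]
ee_rot: [0.673, 0.739, -0.0, -0.0]
ft_force: [-0.2, 0.5, -1.0]
grip_width: 0.682
```

>>> move_arm(moves=[[[0,0,0.4],[0,0,0],0.62],[[0,0,0.4],[0,0,0],0.62],[[0,0,0.4],[0,0,0],0.62],[[0,0,0.4],[0,0,0],0.62],[[0,0,0.0],[0,0,0],0.62]])

```text
clock: 11.55
position: [0.5465, 0.1548, 0.108]
ee_rot: [0.673, 0.739, -0.001, -0.0]
ft_force: [-0.6, -0.2, -0.7]
grip_width: 0.687
```

Run:
```python
from p import *
st()
o=[]
for n in("top","side"):
    im=camera(n)[:,:,::-1]; cv2.imwrite(f"pics/raw_{n}1.png",im)
    u=proj(n,[S(0,-30,85)])[0].astype(int)
    o.append(cv2.resize(im[u[1]-45:u[1]+45,u[0]-45:u[0]+45],(400,400),interpolation=cv2.INTER_CUBIC))
cv2.imwrite("pics/s1.png",np.hstack(o))
```

```text
t 11.55 pos [0.5465 0.1548 0.108 ] scan [ -9.8 -13.2 108. ] yaw_y 5.33 tilt [-0.0003 -0.0016] F [-0.64 -0.22 -0.67] Fs [-0.66 -0.16 -0.67] g 0.687 q [ 0.2   0.39 -0.68  1.73  0.27  1.12 -0.46]
```

View pics/s1.png

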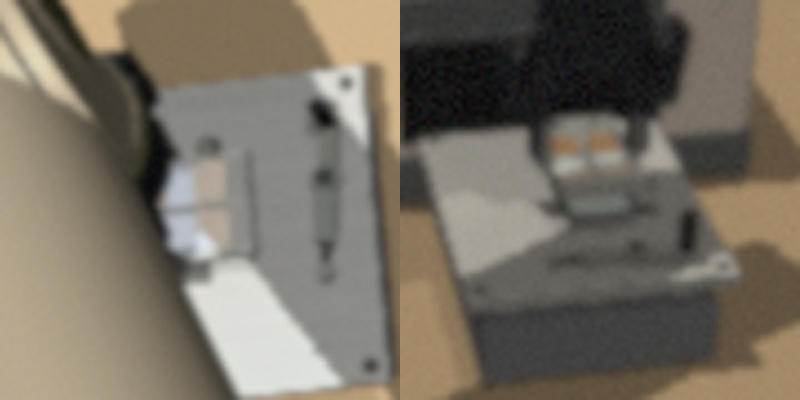

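The carrier is over the stage, with its label ends towards −y and its outer end at about x = 252 in the crop. The clamp lever is clear to the right. I'll lower it until contact.

>>> move_arm(moves=[[[0,0,0.4],[0,0,0],0.62],[[0,0,0.4],[0,0,0],0.62],[[0,0,0.2],[0,0,0],0.62],[[0,0,0.1],[0,0,0],0.62],[[0,0,0],[0,0,0],0.62]])

```text
clock: 12.28
position: [0.547, 0.1553, 0.0815]
ee_rot: [0.673, 0.739, -0.0, -0.0]
ft_force: [-0.6, 0.1, -1.8]
grip_width: 0.684
```

>>> move_arm(moves=[[[0,0,0.04],[0,0,0],0.62],[[0,0,0.0],[0,0,0],0.62]])

```text
clock: 12.52
position: [0.5471, 0.1553, 0.0807]
ee_rot: [0.673, 0.739, 0.0, 0.0]
ft_force: [0.7, -0.4, -1.4]
grip_width: 0.691
```

>>> move_arm(moves=[[[0,0,0.04],[0,0,0],0.62],[[0,0,0.0],[0,0,0],0.62]])

```text
clock: 12.78
position: [0.547, 0.1553, 0.0795]
ee_rot: [0.673, 0.739, -0.0, 0.0]
ft_force: [0.2, 0.6, -0.4]
grip_width: 0.689
```

>>> move_arm(moves=[[[0,0,0.04],[0,0,0],0.62],[[0,0,0.0],[0,0,0],0.62]])

```text
clock: 13.02
position: [0.547, 0.1553, 0.0785]
ee_rot: [0.673, 0.739, -0.0, 0.0]
ft_force: [0.7, 0.6, -1.3]
grip_width: 0.686
```

>>> move_arm(moves=[[[0,0,0.04],[0,0,0],0.62],[[0,0,0.0],[0,0,0],0.62]])

```text
clock: 13.28
position: [0.547, 0.1553, 0.0775]
ee_rot: [0.673, 0.739, -0.0, 0.0]
ft_force: [0.4, 0.9, -1.8]
grip_width: 0.69
```

>>> move_arm(moves=[[[0,0,0.02],[0,0,0],0.62],[[0,0,0.0],[0,0,0],0.62]])

```text
clock: 13.52
position: [0.547, 0.1553, 0.077]
ee_rot: [0.673, 0.739, -0.0, -0.0]
ft_force: [-0.7, -0.7, -1.9]
grip_width: 0.688
```

>>> move_arm(moves=[[[0,0,0.02],[0,0,0],0.62],[[0,0,0.02],[0,0,0],0.62],[[0,0,0.0],[0,0,0],0.62]])

```text
clock: 13.9
position: [0.5471, 0.1553, 0.0767]
ee_rot: [0.673, 0.739, -0.0, 0.0]
ft_force: [-4.0, -1.2, 6.9]
grip_width: 0.684
```

```bash
python3 -c "
from p import *
st()"
```

```text
t 13.9 pos [0.5471 0.1553 0.0767] scan [ -9.1 -12.7  76.7] yaw_y 5.35 tilt [-0.0004  0.0003] F [-3.96 -1.23  6.88] Fs [-4.06 -0.86  6.88] g 0.684 q [ 0.19  0.43 -0.66  1.76  0.3   1.06 -0.48]
```

The carrier bears on the stage (7 N down). I'll ease off and open about 2 mm a side.

>>> move_arm(moves=[[[0,0,-0.03],[0,0,0],0.66],[[0,0,0],[0,0,0],0.75],[[0,0,0],[0,0,0],0.75],[[0,0,0],[0,0,0],0.75]])

```text
clock: 14.4
position: [0.547, 0.1553, 0.0768]
ee_rot: [0.673, 0.739, -0.0, 0.0]
ft_force: [0.4, -0.0, -0.1]
grip_width: 0.751
```

```bash
python3 -c "
from p import *
st()"
```

```text
t 14.4 pos [0.547  0.1553 0.0768] scan [ -9.2 -12.7  76.8] yaw_y 5.35 tilt [-0.0001  0.    ] F [ 0.36 -0.03 -0.05] Fs [ 0.36 -0.07 -0.05] g 0.751 q [ 0.19  0.43 -0.66  1.76  0.3   1.06 -0.48]
```

>>> move_arm(moves=[[[0,0.1,0],[0,0,0],0.75],[[0,0.1,0],[0,0,0],0.75],[[0,0.08,0],[0,0,0],0.75],[[0,0.06,0],[0,0,0],0.75],[[0,0,0],[0,0,0],0.75]])

```text
clock: 15.02
position: [0.5557, 0.1561, 0.0768]
ee_rot: [0.673, 0.739, 0.0, 0.0]
ft_force: [0.1, 0.8, 0.8]
grip_width: 0.746
```

>>> move_arm(moves=[[[0,0.02,0],[0,0,0],0.75],[[0,0.02,0],[0,0,0],0.75],[[0,0,0],[0,0,0],0.75]])

```text
clock: 15.4
position: [0.5565, 0.1562, 0.0768]
ee_rot: [0.673, 0.739, -0.0, 0.0]
ft_force: [-0.9, -0.7, 0.3]
grip_width: 0.747
```

```bash
python3 -c "
from p import *
st()"
```

```text
t 15.4 pos [0.5565 0.1562 0.0768] scan [  0.3 -12.7  76.8] yaw_y 5.35 tilt [-0.0001  0.    ] F [-0.92 -0.69  0.3 ] Fs [-0.98 -0.6   0.3 ] g 0.747 q [ 0.18  0.45 -0.66  1.73  0.31  1.07 -0.48]
```

>>> move_arm(moves=[[[0,0.02,0],[0,0,0],0.75],[[0,0,0],[0,0,0],0.75]])

```text
clock: 15.65
position: [0.557, 0.1562, 0.0768]
ee_rot: [0.673, 0.739, -0.0, 0.0]
ft_force: [0.6, -0.5, -0.2]
grip_width: 0.75
```

>>> move_arm(moves=[[[0,0.02,0],[0,0,0],0.75],[[0,0,0],[0,0,0],0.75]])

```text
clock: 15.9
position: [0.5571, 0.1563, 0.0767]
ee_rot: [0.673, 0.739, -0.0, -0.0]
ft_force: [-4.3, -0.7, 1.9]
grip_width: 0.752
```

>>> move_arm(moves=[[[0,0.02,0],[0,0,0],0.75],[[0,0,0],[0,0,0],0.75]])

```text
clock: 16.15
position: [0.5572, 0.1563, 0.0767]
ee_rot: [0.673, 0.739, -0.001, -0.0]
ft_force: [-4.6, -1.3, 4.3]
grip_width: 0.749
```

Run:
```python
from p import *
st()
o=[]
for n in("top","side"):
    im=camera(n)[:,:,::-1].copy(); cv2.imwrite(f"pics/raw_{n}2.png",im)
    u=proj(n,[S(0,-30,85)])[0].astype(int)
    x0,y0=u-36; k=400/72
    c=cv2.resize(im[y0:y0+72,x0:x0+72],(400,400),interpolation=cv2.INTER_CUBIC)
    for pts,col in(([(30,-36,90),(30,-65,90),(-30,-65,90),(-30,-30,90)],(0,0,255)),([(34,-36,90),(34,-36,90)],(0,255,0))):
        q=((proj(n,[S(*p) for p in pts])-[x0,y0]+.5)*k).round().astype(int)
        cv2.polylines(c,[q],False,col,1); 
        if len(pts)==2: cv2.drawMarker(c,tuple(map(int,q[0])),col,cv2.MARKER_CROSS,10)
    o.append(c)
cv2.imwrite("pics/s2.png",np.hstack(o))
```

```text
t 16.15 pos [0.5572 0.1563 0.0767] scan [  1.  -12.7  76.7] yaw_y 5.36 tilt [-0.0005 -0.0017] F [-4.58 -1.27  4.34] Fs [-4.68 -0.83  4.34] g 0.749 q [ 0.18  0.45 -0.66  1.73  0.31  1.07 -0.48]
```

View pics/s2.png

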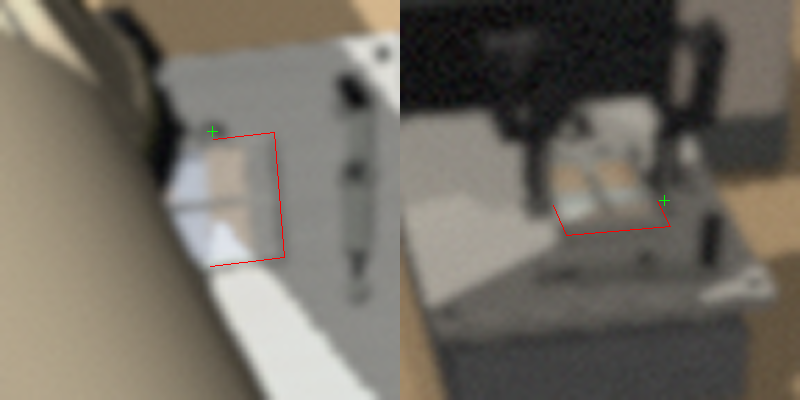

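>>> move_arm(moves=[[[0,0.012,0],[0,0,0],0.75],[[0,0,0],[0,0,0],0.75]])

```text
clock: 16.5
position: [0.5572, 0.1563, 0.0767]
ee_rot: [0.673, 0.739, -0.001, -0.001]
ft_force: [-7.3, -2.3, 5.1]
grip_width: 0.753
```

```bash
python3 -c "
from p import *
st()"
```

```text
t 16.5 pos [0.5572 0.1563 0.0767] scan [  1.  -12.7  76.7] yaw_y 5.37 tilt [-0.0006 -0.0022] F [-7.35 -2.31  5.11] Fs [-7.53 -1.61  5.11] g 0.753 q [ 0.18  0.45 -0.66  1.73  0.31  1.07 -0.48]
```

The dowels bear firmly: 0.3 mm more command gave +3 N and no motion. I'll back off, lift, close the fingers and go behind the outer end.

>>> move_arm(moves=[[[0,-0.04,0],[0,0,0],0.75],[[0,-0.04,0],[0,0,0],0.77],[[0,0,-0.3],[0,0,0],0.78],[[0,0,-0.6],[0,0,0],0.78],[[0,0,-0.7],[0,0,0],0.5]])

```text
clock: 17.12
position: [0.5565, 0.1563, 0.1183]
ee_rot: [0.673, 0.739, 0.0, 0.0]
ft_force: [0.6, 0.1, -0.4]
grip_width: 0.584
```

>>> move_arm(moves=[[[-0.8,-0.03,0],[0,0,0],0.0],[[-0.8,-0.03,0],[0,0,0],0.0],[[-0.8,0,0],[0,0,0],0.0],[[-0.25,0,0],[0,0,0],0.0],[[0,0,0],[0,0,0],0.0]])

```text
clock: 17.75
position: [0.5612, 0.0902, 0.1175]
ee_rot: [0.673, 0.739, 0.0, 0.0]
ft_force: [-0.3, 0.8, -1.3]
grip_width: 0.001
```

```bash
sed -i 's/O=np.array(.*); YS/O=np.array([.5535,.1687,0]); YS/' p.py
python3 - <<'E'
from p import *
st()
im=camera("side")[:,:,::-1].copy(); n="side"; cv2.imwrite("pics/raw_side3.png",im)
u=proj(n,[S(0,-40,85)])[0].astype(int)
x0,y0=u-[45,40]; k=7
c=cv2.resize(im[y0:y0+75,x0:x0+90],None,fx=k,fy=k,interpolation=cv2.INTER_CUBIC)
q=((proj(n,[S(*p) for p in [(30,-36,90),(30,-64.7,90),(-30,-64.7,90),(-30,-30,90)]])-[x0,y0]+.5)*k).round().astype(int)
cv2.polylines(c,[q],False,(0,0,255),1); cv2.imwrite("pics/s3.png",c)
E
```

```text
t 17.75 pos [0.5612 0.0902 0.1175] scan [  0.4 -78.8 117.5] yaw_y 5.32 tilt [0.0001 0.0009] F [-0.33  0.76 -1.26] Fs [-0.26  0.78 -1.26] g 0.001 q [ 0.31  0.38 -0.66  1.72  0.25  1.13 -0.33]
```

View pics/s3.png

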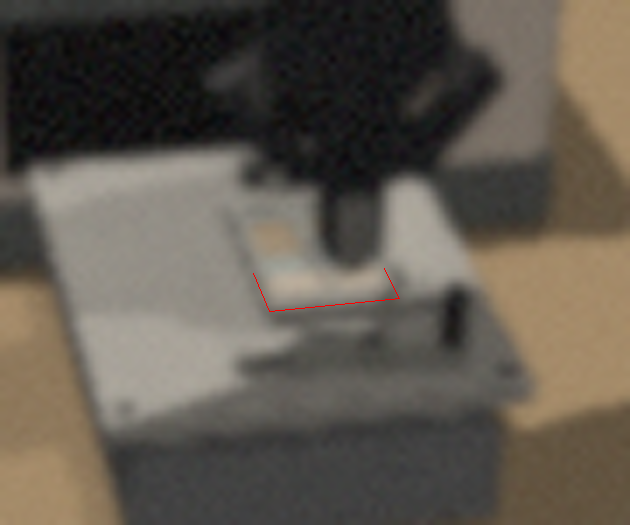

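The carrier lies along the dowel (visible at about (395,282)), its outer end on my predicted line, with the lever well behind it. I'll descend behind the end and push towards the stop.

>>> move_arm(moves=[[[0,0,0.5],[0,0,0],0],[[0,0,0.4],[0,0,0],0],[[0,0,0.2],[0,0,0],0],[[0,0,0.2],[0,0,0],0],[[0,0,0],[0,0,0],0]])

```text
clock: 18.42
position: [0.5608, 0.0901, 0.084]
ee_rot: [0.673, 0.739, -0.0, -0.0]
ft_force: [0.2, 0.7, 0.1]
grip_width: 0.002
```

>>> move_arm(moves=[[[0.08,0,0],[0,0,0],0],[[0.04,0,0],[0,0,0],0],[[0,0,0],[0,0,0],0]])

```text
clock: 18.8
position: [0.5607, 0.0932, 0.0845]
ee_rot: [0.673, 0.739, 0.0, 0.0]
ft_force: [0.1, 0.1, 0.6]
grip_width: -0.001
```

>>> move_arm(moves=[[[0.04,0,0],[0,0,0],0],[[0.04,0,0],[0,0,0],0]])

```text
clock: 19.05
position: [0.5605, 0.0951, 0.0843]
ee_rot: [0.673, 0.739, 0.0, 0.0]
ft_force: [-0.4, 0.5, 0.1]
grip_width: -0.0
```

>>> move_arm(moves=[[[0.04,0,0],[0,0,0],0],[[0.04,0,0],[0,0,0],0]])

```text
clock: 19.3
position: [0.5603, 0.0969, 0.0843]
ee_rot: [0.673, 0.739, -0.0, 0.0]
ft_force: [0.2, -1.1, 0.7]
grip_width: -0.003
```

>>> move_arm(moves=[[[0.03,0,0],[0,0,0],0],[[0.03,0,0],[0,0,0],0]])

```text
clock: 19.55
position: [0.5602, 0.0985, 0.0843]
ee_rot: [0.673, 0.739, 0.0, 0.0]
ft_force: [-0.2, -1.4, 0.7]
grip_width: -0.006
```

>>> move_arm(moves=[[[0.02,0,0],[0,0,0],0],[[0.02,0,0],[0,0,0],0]])

```text
clock: 19.8
position: [0.5601, 0.0996, 0.0843]
ee_rot: [0.673, 0.739, -0.0, 0.0]
ft_force: [0.1, -0.4, -0.2]
grip_width: 0.002
```

>>> move_arm(moves=[[[0.02,0,0],[0,0,0],0],[[0.02,0,0],[0,0,0],0]])

```text
clock: 20.05
position: [0.56, 0.1006, 0.0843]
ee_rot: [0.673, 0.739, 0.0, 0.0]
ft_force: [0.3, -1.4, 0.6]
grip_width: 0.002
```

```bash
python3 -c "
from p import *
st()"
```

```text
t 20.05 pos [0.56   0.1006 0.0843] scan [  0.1 -68.5  84.3] yaw_y 5.35 tilt [-0.      0.0001] F [ 0.27 -1.39  0.64] Fs [ 0.14 -1.41  0.64] g 0.002 q [ 0.28  0.42 -0.65  1.75  0.28  1.07 -0.37]
```

>>> move_arm(moves=[[[0.02,0,0],[0,0,0],0],[[0.02,0,0],[0,0,0],0]])

```text
clock: 20.3
position: [0.5599, 0.1016, 0.0843]
ee_rot: [0.673, 0.739, 0.0, 0.0]
ft_force: [-0.4, -0.6, -0.5]
grip_width: -0.002
```

>>> move_arm(moves=[[[0.02,0,0],[0,0,0],0],[[0,0,0],[0,0,0],0]])

```text
clock: 20.55
position: [0.5598, 0.1022, 0.0843]
ee_rot: [0.673, 0.739, 0.0, -0.0]
ft_force: [-0.6, 0.6, 0.1]
grip_width: -0.002
```

>>> move_arm(moves=[[[0.02,0,0],[0,0,0],0],[[0,0,0],[0,0,0],0]])

```text
clock: 20.8
position: [0.5598, 0.1026, 0.0843]
ee_rot: [0.673, 0.739, 0.0, 0.0]
ft_force: [-0.3, -1.2, -0.7]
grip_width: -0.001
```

>>> move_arm(moves=[[[0.02,0,0],[0,0,0],0],[[0.02,0,0],[0,0,0],0]])

```text
clock: 21.05
position: [0.5597, 0.1035, 0.0843]
ee_rot: [0.673, 0.739, -0.0, 0.0]
ft_force: [0.9, 0.0, 1.0]
grip_width: -0.001
```

>>> move_arm(moves=[[[0.02,0,0],[0,0,0],0],[[0.02,0,0],[0,0,0],0]])

```text
clock: 21.3
position: [0.5596, 0.1046, 0.0843]
ee_rot: [0.673, 0.739, -0.0, 0.0]
ft_force: [-0.0, -0.7, 0.1]
grip_width: 0.002
```

>>> move_arm(moves=[[[0.02,0,0],[0,0,0],0],[[0,0,0],[0,0,0],0]])

```text
clock: 21.55
position: [0.5595, 0.1051, 0.0843]
ee_rot: [0.673, 0.739, 0.0, 0.0]
ft_force: [-0.2, -0.8, 0.7]
grip_width: -0.001
```

Run:
```python
from p import *
st()
im=camera("side")[:,:,::-1].copy(); n="side"; cv2.imwrite("pics/raw_side4.png",im)
u=proj(n,[S(0,-30,85)])[0].astype(int)
x0,y0=u-[40,40]; k=5; a=cv2.imread("pics/raw_side3.png")
o=[]
for i,Y in((a,-64.7),(im,-55)):
    c=cv2.resize(i[y0:y0+75,x0:x0+80],None,fx=k,fy=k,interpolation=cv2.INTER_CUBIC)
    q=((proj(n,[S(*p) for p in [(30,-36,90),(30,Y,90),(-30,Y,90),(-30,-30,90)]])-[x0,y0]+.5)*k).round().astype(int)
    cv2.polylines(c,[q],False,(0,0,255),1); o.append(c)
cv2.imwrite("pics/s4.png",np.hstack(o))
```

```text
t 21.55 pos [0.5595 0.1051 0.0843] scan [  0.1 -63.8  84.3] yaw_y 5.36 tilt [0.     0.0001] F [-0.16 -0.81  0.65] Fs [-0.23 -0.79  0.65] g -0.001 q [ 0.27  0.42 -0.65  1.75  0.28  1.07 -0.38]
```

View pics/s4.png

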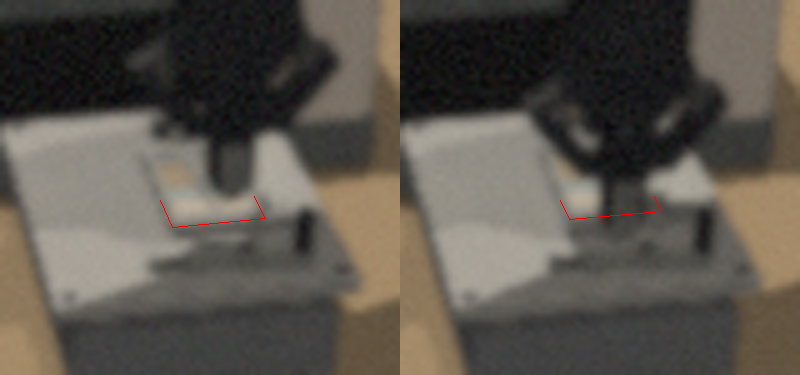

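The carrier's end tracks the finger (about (612,213) in the crop) and the stop isn't reached yet. I'll keep pushing.

>>> move_arm(moves=[[[0.02,0,0],[0,0,0],0],[[0.02,0,0],[0,0,0],0]])

```text
clock: 21.85
position: [0.5595, 0.1054, 0.0843]
ee_rot: [0.673, 0.739, -0.0, 0.0]
ft_force: [0.1, -3.7, 1.1]
grip_width: -0.002
```

>>> move_arm(moves=[[[0.02,0,0],[0,0,0],0],[[0.01,0,0],[0,0,0],0]])

```text
clock: 22.1
position: [0.5595, 0.1055, 0.0843]
ee_rot: [0.674, 0.739, -0.001, 0.001]
ft_force: [0.2, -7.0, 2.3]
grip_width: 0.001
```

>>> move_arm(moves=[[[0.02,0,0],[0,0,0],0],[[0.01,0,0],[0,0,0],0]])

```text
clock: 22.35
position: [0.5596, 0.1055, 0.0843]
ee_rot: [0.674, 0.739, -0.001, 0.001]
ft_force: [0.9, -7.4, 2.4]
grip_width: 0.001
```

>>> move_arm(moves=[[[0.02,0,0],[0,0,0],0],[[0,0,0],[0,0,0],0]])

```text
clock: 22.6
position: [0.5596, 0.1056, 0.0843]
ee_rot: [0.674, 0.739, -0.001, 0.001]
ft_force: [-0.6, -7.5, 2.6]
grip_width: 0.001
```

The end stop bears at about 7 N with no further motion. As a check I'll go round and nudge the long side again, to confirm it's still on both dowels.

>>> move_arm(moves=[[[-0.1,0,0],[0,0,0],0],[[-0.16,0,0],[0,0,0],0],[[0,0,-0.6],[0,0,0],0],[[0,0,-0.6],[0,0,0],0],[[0,0,0],[0,0,0],0]])

```text
clock: 23.22
position: [0.5609, 0.1021, 0.1163]
ee_rot: [0.673, 0.739, 0.001, 0.001]
ft_force: [0.2, 0.5, -0.8]
grip_width: 0.001
```

Run:
```python
from p import *
st()
a=plan(S(-53,0,114),5.35,0); print(); plan(S(-53,0,84),5.35,0,start=a)
```

```text
t 23.23 pos [0.5609 0.1021 0.1163] scan [  1.2 -67.  116.3] yaw_y 5.37 tilt [0.0002 0.0033] F [ 0.16  0.55 -0.8 ] Fs [ 0.21  0.53 -0.8 ] g 0.001 q [ 0.29  0.38 -0.66  1.72  0.26  1.12 -0.35]
[[[0.67, -0.54, 0.02], [0.0, -0.0, 0.0], 0], [[0.67, -0.54, 0.02], [0.1, -0.0, 0.0], 0], [[0.67, -0.54, 0.02], [0.0, -0.0, 0.0], 0], [[0.67, -0.55, 0.03], [0.1, -0.0, 0.0], 0]]

[[[-0.0, 0.0, 0.6], [-0.0, -0.0, 0.0], 0], [[-0.0, 0.0, 0.6], [-0.0, -0.0, 0.0], 0]]
```

>>> move_arm(moves=[[[0.67,-0.54,0.02],[0,0,0],0],[[0.67,-0.54,0.02],[0,0,0],0],[[0.67,-0.54,0.02],[0,0,0],0],[[0.67,-0.55,0.03],[0,0,0],0],[[0,0,0],[0,0,0],0]])

```text
clock: 23.85
position: [0.4981, 0.165, 0.1121]
ee_rot: [0.672, 0.74, -0.0, 0.0]
ft_force: [-0.2, 0.5, 0.7]
grip_width: 0.002
```

>>> move_arm(moves=[[[0,0,0.5],[0,0,0],0],[[0,0,0.4],[0,0,0],0],[[0,0,0.25],[0,0,0],0],[[0,0.06,0],[0,0,0],0],[[0,0,0],[0,0,0],0]])

```text
clock: 24.48
position: [0.5014, 0.1633, 0.0834]
ee_rot: [0.673, 0.739, 0.0, 0.0]
ft_force: [-0.1, 0.3, -0.0]
grip_width: 0.001
```

>>> move_arm(moves=[[[0,0.04,0],[0,0,0],0],[[0,0.04,0],[0,0,0],0]])

```text
clock: 24.72
position: [0.5033, 0.1635, 0.0835]
ee_rot: [0.673, 0.739, 0.0, 0.0]
ft_force: [-0.8, -0.3, -0.4]
grip_width: 0.002
```

```bash
python3 -c "
from p import *
st()"
```

```text
t 24.73 pos [0.5033 0.1635 0.0835] scan [-50.4  -0.5  83.5] yaw_y 5.35 tilt [-0.0001  0.0005] F [-0.77 -0.25 -0.37] Fs [-0.79 -0.18 -0.37] g 0.002 q [ 0.21  0.34 -0.7   1.85  0.25  1.04 -0.5 ]
```

>>> move_arm(moves=[[[0,0.04,0],[0,0,0],0],[[0,0.04,0],[0,0,0],0]])

```text
clock: 24.98
position: [0.5052, 0.1637, 0.0833]
ee_rot: [0.673, 0.739, 0.0, 0.0]
ft_force: [-0.2, -0.1, -1.3]
grip_width: 0.001
```

>>> move_arm(moves=[[[0,0.03,0],[0,0,0],0],[[0,0.03,0],[0,0,0],0]])

```text
clock: 25.22
position: [0.5066, 0.1638, 0.0833]
ee_rot: [0.673, 0.739, -0.0, 0.0]
ft_force: [0.0, 0.1, -1.2]
grip_width: 0.001
```

>>> move_arm(moves=[[[0,0.02,0],[0,0,0],0],[[0,0.02,0],[0,0,0],0]])

```text
clock: 25.48
position: [0.5076, 0.1639, 0.0833]
ee_rot: [0.673, 0.739, 0.0, 0.0]
ft_force: [0.1, 0.0, 0.4]
grip_width: 0.001
```

>>> move_arm(moves=[[[0,0.02,0],[0,0,0],0],[[0,0.02,0],[0,0,0],0]])

```text
clock: 25.72
position: [0.5086, 0.164, 0.0833]
ee_rot: [0.673, 0.739, -0.0, 0.0]
ft_force: [0.1, -0.3, 0.5]
grip_width: -0.003
```

>>> move_arm(moves=[[[0,0.02,0],[0,0,0],0],[[0,0.02,0],[0,0,0],0]])

```text
clock: 25.98
position: [0.5096, 0.1641, 0.0833]
ee_rot: [0.673, 0.739, -0.0, 0.0]
ft_force: [-0.3, -0.6, 0.2]
grip_width: 0.001
```

>>> move_arm(moves=[[[0,0.02,0],[0,0,0],0],[[0,0.02,0],[0,0,0],0]])

```text
clock: 26.22
position: [0.5106, 0.1642, 0.0833]
ee_rot: [0.673, 0.739, -0.0, 0.0]
ft_force: [-0.5, 0.9, -0.2]
grip_width: -0.003
```

>>> move_arm(moves=[[[0,0.02,0],[0,0,0],0],[[0,0.02,0],[0,0,0],0]])

```text
clock: 26.48
position: [0.5116, 0.1643, 0.0833]
ee_rot: [0.673, 0.739, 0.0, 0.0]
ft_force: [0.1, -0.0, -0.2]
grip_width: 0.001
```

```bash
python3 -c "
from p import *
st()"
```

```text
t 26.48 pos [0.5116 0.1643 0.0833] scan [-42.1  -0.5  83.3] yaw_y 5.35 tilt [-0.      0.0001] F [ 0.13 -0.05 -0.25] Fs [ 0.13 -0.06 -0.25] g 0.001 q [ 0.2   0.36 -0.69  1.83  0.26  1.04 -0.5 ]
```

>>> move_arm(moves=[[[0,0.02,0],[0,0,0],0],[[0,0.02,0],[0,0,0],0]])

```text
clock: 26.72
position: [0.5124, 0.1644, 0.0832]
ee_rot: [0.673, 0.739, -0.0, -0.0]
ft_force: [-1.5, 0.1, 0.4]
grip_width: -0.003
```

>>> move_arm(moves=[[[0,0.02,0],[0,0,0],0],[[0,0.02,0],[0,0,0],0]])

```text
clock: 26.98
position: [0.5128, 0.1644, 0.0831]
ee_rot: [0.673, 0.739, -0.001, -0.0]
ft_force: [-6.4, -1.1, 2.5]
grip_width: 0.001
```

>>> move_arm(moves=[[[0,0.02,0],[0,0,0],0],[[0,0.02,0],[0,0,0],0]])

```text
clock: 27.22
position: [0.513, 0.1645, 0.083]
ee_rot: [0.673, 0.739, -0.001, -0.001]
ft_force: [-10.1, -1.2, 6.0]
grip_width: 0.003
```

>>> move_arm(moves=[[[0,0.02,0],[0,0,0],0],[[0,0.02,0],[0,0,0],0]])

```text
clock: 27.48
position: [0.5133, 0.1645, 0.0829]
ee_rot: [0.673, 0.74, -0.002, -0.001]
ft_force: [-14.1, -2.9, 8.8]
grip_width: -0.003
```

That's firmer than I wanted: 14 N in total, pushed mid-way, so about 6–7 N per dowel. Contact was rigid straight away, so the carrier was on both dowels. I'll back off and give the end one more light push on the way to the clamp.

>>> move_arm(moves=[[[0,-0.1,0],[0,0,0],0],[[0,-0.15,0],[0,0,0],0],[[0,0,-0.5],[0,0,0],0],[[0,0,-0.8],[0,0,0],0],[[0,0,0],[0,0,0],0]])

```text
clock: 28.1
position: [0.5109, 0.1646, 0.1184]
ee_rot: [0.673, 0.739, 0.002, 0.001]
ft_force: [0.1, -1.0, -0.6]
grip_width: 0.004
```

Run:
```python
from p import *
st()
a=plan(S(0,-69,114),5.35,0); print(); plan(S(0,-69,84),5.35,0,start=a)
```

```text
t 28.1 pos [0.5109 0.1646 0.1184] scan [-4.280e+01 -1.000e-01  1.184e+02] yaw_y 5.34 tilt [0.0004 0.0042] F [ 0.09 -0.97 -0.61] Fs [ 0.   -0.97 -0.61] g 0.004 q [ 0.22  0.31 -0.71  1.8   0.23  1.1  -0.48]
[[[-0.69, 0.43, 0.05], [0.1, -0.0, -0.0], 0], [[-0.69, 0.43, 0.04], [0.0, -0.0, -0.0], 0], [[-0.69, 0.43, 0.05], [0.1, -0.0, -0.0], 0], [[-0.69, 0.42, 0.04], [0.0, -0.0, -0.0], 0]]

[[[0.0, 0.0, 0.6], [0.0, -0.0, -0.0], 0], [[0.0, 0.0, 0.6], [0.0, -0.0, -0.0], 0]]
```

>>> move_arm(moves=[[[-0.69,0.43,0.05],[0,0,0],0],[[-0.69,0.43,0.04],[0,0,0],0],[[-0.69,0.43,0.05],[0,0,0],0],[[-0.69,0.42,0.04],[0,0,0],0],[[0,0,0],[0,0,0],0]])

```text
clock: 28.72
position: [0.5592, 0.0973, 0.1108]
ee_rot: [0.674, 0.738, -0.0, -0.0]
ft_force: [-0.2, 1.2, -0.3]
grip_width: 0.002
```

>>> move_arm(moves=[[[0,0,0.5],[0,0,0],0],[[0,0,0.4],[0,0,0],0],[[0,0,0.25],[0,0,0],0],[[0.06,0,0],[0,0,0],0],[[0.06,0,0],[0,0,0],0]])

```text
clock: 29.35
position: [0.5582, 0.1027, 0.0828]
ee_rot: [0.673, 0.739, 0.0, 0.0]
ft_force: [0.1, 1.0, 0.6]
grip_width: 0.001
```

```bash
python3 -c "
from p import *
st()"
```

```text
t 29.35 pos [0.5582 0.1027 0.0828] scan [ -1.5 -66.1  82.8] yaw_y 5.37 tilt [0.     0.0005] F [0.11 1.   0.57] Fs [0.2  0.99 0.57] g 0.001 q [ 0.27  0.42 -0.65  1.76  0.28  1.07 -0.38]
```

>>> move_arm(moves=[[[0.04,0,0],[0,0,0],0],[[0.04,0,0],[0,0,0],0],[[0.02,0,0],[0,0,0],0],[[0.02,0,0],[0,0,0],0]])

```text
clock: 29.85
position: [0.5578, 0.1052, 0.0826]
ee_rot: [0.673, 0.739, -0.0, 0.0]
ft_force: [-0.3, -1.7, 0.8]
grip_width: 0.001
```

>>> move_arm(moves=[[[0.015,0,0],[0,0,0],0],[[0,0,0],[0,0,0],0]])

```text
clock: 30.1
position: [0.5578, 0.1052, 0.0826]
ee_rot: [0.674, 0.739, -0.0, 0.0]
ft_force: [-0.5, -3.3, 2.0]
grip_width: -0.001
```

>>> move_arm(moves=[[[0.02,0,0],[0,0,0],0],[[0,0,0],[0,0,0],0],[[0,0,0],[0,0,0],0]])

```text
clock: 30.48
position: [0.5578, 0.1052, 0.0826]
ee_rot: [0.674, 0.739, -0.0, 0.0]
ft_force: [-0.4, -4.6, 0.9]
grip_width: 0.0
```

Run:
```python
from p import *
st()
# clamp post location from the opening pictures: dark blob near post, side+top
for n,roi in(("top",(165,145,188,175)),("side",(283,130,304,160))):
    t=cv2.imread(f"pics/{n}0.png"); x0,y0,x1,y1=roi
    k=6; g=cv2.resize(cv2.cvtColor(t[y0:y1,x0:x1],cv2.COLOR_BGR2GRAY),None,fx=k,fy=k,interpolation=cv2.INTER_CUBIC)
    c=max(cv2.findContours((g<75).astype(np.uint8),cv2.RETR_EXTERNAL,cv2.CHAIN_APPROX_NONE)[0],key=cv2.contourArea)[:,0]
    px=(c+.5)/k-.5+[x0,y0]; print(n,px.min(0),px.max(0),px.mean(0),g.min())
    for th in(0,.1,.2,.3):
        pp=[S(7+35*np.cos(th),-105-35*np.sin(th),z) for z in(88,118)]; print(th,proj(n,pp).round(1).tolist())
```

```text
t 30.48 pos [0.5578 0.1052 0.0826] scan [ -1.6 -63.6  82.6] yaw_y 5.3 tilt [-0.0012 -0.0001] F [-0.38 -4.6   0.88] Fs [-0.81 -4.54  0.88] g 0.0 q [ 0.27  0.42 -0.65  1.75  0.28  1.07 -0.38]
top [177.25       154.91666667] [181.41666667 159.41666667] [179.36904762 157.15909091] 22
0 [[179.8, 158.7], [177.6, 155.9]]
0.1 [[181.1, 158.6], [178.9, 155.8]]
0.2 [[182.5, 158.7], [180.3, 155.9]]
0.3 [[183.8, 158.8], [181.6, 156.1]]
side [291.25       129.58333333] [303.41666667 133.08333333] [297.61354776 131.06091618] 47
0 [[290.7, 148.9], [291.3, 140.3]]
0.1 [[290.9, 149.4], [291.6, 140.8]]
0.2 [[291.1, 150.0], [291.7, 141.4]]
0.3 [[291.1, 150.6], [291.7, 142.0]]
```

The end stop bears again (4.6 N). The clamp post is at about θ 0.07, so scanner (42, −107.5). I'll back off, rise and straddle the post.

>>> move_arm(moves=[[[-0.1,0,0],[0,0,0],0],[[-0.15,0,0],[0,0,0],0],[[0,0,-0.8],[0,0,0],0],[[0,0,-1.0],[0,0,0],0.4],[[0,0,-0.9],[0,0,0],0.4]])

```text
clock: 31.1
position: [0.5586, 0.1005, 0.1524]
ee_rot: [0.673, 0.739, 0.001, 0.0]
ft_force: [0.8, -0.5, 0.8]
grip_width: 0.397
```

Run:
```python
from p import *
st()
plan(S(41.9,-107.5,148),5.35,0.4)
```

```text
t 31.1 pos [0.5586 0.1005 0.1524] scan [ -1.3 -68.3 152.4] yaw_y 5.38 tilt [0.0004 0.0015] F [ 0.79 -0.47  0.75] Fs [ 0.74 -0.54  0.75] g 0.397 q [ 0.3   0.34 -0.67  1.69  0.22  1.19 -0.33]
[[[-0.52, 0.58, 0.06], [0.0, -0.0, 0.0], 0.4], [[-0.52, 0.57, 0.06], [0.0, -0.0, 0.0], 0.4], [[-0.53, 0.58, 0.06], [0.1, -0.0, 0.0], 0.4]]
```

>>> move_arm(moves=[[[-0.52,0.58,0.06],[0,0,0],0.4],[[-0.52,0.57,0.06],[0,0,0],0.4],[[-0.53,0.58,0.06],[0,0,0],0.4],[[0,0,0],[0,0,0],0.4],[[0,0,0],[0,0,0],0.4]])

```text
clock: 31.72
position: [0.6046, 0.0654, 0.145]
ee_rot: [0.673, 0.739, -0.0, -0.001]
ft_force: [-0.6, 0.7, -0.1]
grip_width: 0.399
```

Run:
```python
from p import *
st()
im=camera("side")[:,:,::-1].copy(); n="side"; cv2.imwrite("pics/raw_side5.png",im)
x0,y0=268,115; k=8
c=cv2.resize(im[y0:y0+60,x0:x0+50],None,fx=k,fy=k,interpolation=cv2.INTER_CUBIC)
q=((proj(n,[S(41.9,-107.5,88),S(41.9,-107.5,118),S(7,-105,90)])-[x0,y0]+.5)*k).round().astype(int)
cv2.polylines(c,[q],False,(0,0,255),1); 
t=camera("top")[:,:,::-1].copy(); 
d=cv2.resize(t[140:200,140:190],None,fx=k,fy=k,interpolation=cv2.INTER_CUBIC)
q=((proj("top",[S(41.9,-107.5,88),S(41.9,-107.5,118),S(7,-105,90)])-[140,140]+.5)*k).round().astype(int)
cv2.polylines(d,[q],False,(0,0,255),1)
cv2.imwrite("pics/s5.png",np.hstack([c,d]))
```

```text
t 31.73 pos [0.6046 0.0654 0.145 ] scan [  41.3 -107.6  145. ] yaw_y 5.38 tilt [ 0.0007 -0.0011] F [-0.65  0.71 -0.07] Fs [-0.58  0.77 -0.07] g 0.399 q [ 0.31  0.43 -0.63  1.59  0.27  1.21 -0.28]
```

View pics/s5.png

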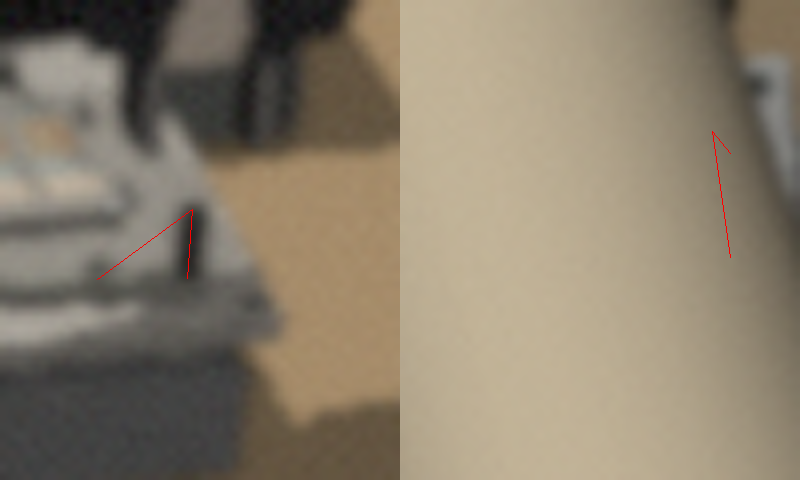

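The predicted post line lies on the real post (190,210–280), and the fingers straddle it. I'll descend and grip it lightly.

>>> move_arm(moves=[[[0,0,0.5],[0,0,0],0.4],[[0,0,0.4],[0,0,0],0.4],[[0,0,0.4],[0,0,0],0.4],[[0,0,0.3],[0,0,0],0.4],[[0,0,0.28],[0,0,0],0.4]])

```text
clock: 32.45
position: [0.605, 0.0649, 0.098]
ee_rot: [0.673, 0.739, -0.0, -0.0]
ft_force: [0.5, -0.1, 0.2]
grip_width: 0.402
```

>>> move_arm(moves=[[[0,0,0],[0,0,0],0.25],[[0,0,0],[0,0,0],0.1],[[0,0,0],[0,0,0],0.05],[[0,0,0],[0,0,0],0.05]], squeeze=20)

```text
clock: 32.95
position: [0.6053, 0.065, 0.0988]
ee_rot: [0.673, 0.739, 0.0, 0.0]
ft_force: [3.0, 0.7, -2.5]
grip_width: 0.128
```

```bash
python3 -c "
from p import *
st()"
```

```text
t 32.95 pos [0.6053 0.065  0.0988] scan [  41.9 -108.1   98.8] yaw_y 5.35 tilt [0.     0.0008] F [ 3.05  0.74 -2.48] Fs [ 3.1   0.45 -2.48] g 0.128 q [ 0.3   0.48 -0.62  1.63  0.3   1.13 -0.3 ]
```

>>> move_arm(moves=[[[-0.17,-0.02,0],[0,0,0],0.05],[[-0.2,-0.06,0],[0,0,0],0.05],[[0,0,0],[0,0,0],0.05]])

```text
clock: 33.33
position: [0.6043, 0.0552, 0.0988]
ee_rot: [0.674, 0.739, 0.0, 0.0]
ft_force: [4.0, 0.1, -3.2]
grip_width: 0.13
```

>>> move_arm(moves=[[[-0.19,-0.09,0],[0,0,0],0.05],[[-0.18,-0.11,0],[0,0,0],0.05],[[-0.16,-0.14,0],[0,0,0],0.05],[[0,0,0],[0,0,0],0.05]])

```text
clock: 33.83
position: [0.5979, 0.0398, 0.099]
ee_rot: [0.674, 0.739, 0.0, 0.002]
ft_force: [8.1, -2.7, -3.3]
grip_width: 0.122
```

```bash
python3 -c "
from p import *
st()"
```

```text
t 33.83 pos [0.5979 0.0398 0.099 ] scan [  32.2 -132.5   99. ] yaw_y 5.24 tilt [-0.0017  0.0026] F [ 8.13 -2.67 -3.27] Fs [ 7.85 -3.42 -3.27] g 0.122 q [ 0.35  0.45 -0.62  1.66  0.29  1.12 -0.26]
```

Radial pull is about 8 N outward, so my arc is slightly tight. I'll correct outward by 1 mm and continue in small steps.

>>> move_arm(moves=[[[-0.12,-0.08,0],[0,0,0],0.05],[[-0.08,-0.11,0],[0,0,0],0.05],[[0,0,0],[0,0,0],0.05]])

```text
clock: 34.2
position: [0.5942, 0.0349, 0.099]
ee_rot: [0.674, 0.739, 0.001, 0.002]
ft_force: [10.8, -2.3, -6.3]
grip_width: 0.126
```

```bash
python3 -c "
from p import *
st()"
```

```text
t 34.2 pos [0.5942 0.0349 0.099 ] scan [  28. -137.   99.] yaw_y 5.27 tilt [-0.0012  0.004 ] F [10.81 -2.32 -6.33] Fs [10.54 -3.32 -6.33] g 0.126 q [ 0.36  0.44 -0.62  1.67  0.28  1.11 -0.25]
```

Fitting the measured points gives a start angle near 0 and an effective centre of (7, −108.6) mm. I'll re-aim the arc to that.

>>> move_arm(moves=[[[-0.14,-0.09,0],[0,0,0],0.05],[[-0.05,-0.1,0],[0,0,0],0.05],[[-0.04,-0.09,0],[0,0,0],0.05],[[0,0,0],[0,0,0],0.05]])

```text
clock: 34.7
position: [0.5879, 0.0289, 0.0991]
ee_rot: [0.674, 0.739, 0.001, 0.002]
ft_force: [12.2, -1.1, -5.7]
grip_width: 0.129
```

```bash
python3 -c "
from p import *
st()"
```

```text
t 34.7 pos [0.5879 0.0289 0.0991] scan [  21.2 -142.4   99.1] yaw_y 5.28 tilt [-0.0008  0.0042] F [12.18 -1.13 -5.73] Fs [12.02 -2.26 -5.73] g 0.129 q [ 0.37  0.43 -0.62  1.69  0.28  1.11 -0.23]
```

>>> move_arm(moves=[[[-0.05,-0.1,0],[0,0,0],0.05],[[-0.03,-0.1,0],[0,0,0],0.05],[[-0.02,-0.1,0],[0,0,0],0.05],[[-0.01,-0.1,0],[0,0,0],0.05],[[0,0,0],[0,0,0],0.05]])

```text
clock: 35.33
position: [0.5777, 0.0233, 0.099]
ee_rot: [0.674, 0.738, 0.0, 0.002]
ft_force: [8.8, -6.2, -4.2]
grip_width: 0.124
```

```bash
python3 -c "
from p import *
st()"
```

```text
t 35.33 pos [0.5777 0.0233 0.099 ] scan [  10.5 -147.    99. ] yaw_y 5.2 tilt [-0.003   0.0028] F [ 8.77 -6.25 -4.15] Fs [ 8.15 -7.04 -4.15] g 0.124 q [ 0.39  0.41 -0.62  1.72  0.27  1.1  -0.23]
```

>>> move_arm(moves=[[[-0.06,-0.06,0],[0,0,0],0.05],[[0,-0.06,0],[0,0,0],0.05],[[0,-0.04,0],[0,0,0],0.05],[[0,0,0],[0,0,0],0.05]])

```text
clock: 35.83
position: [0.574, 0.0221, 0.099]
ee_rot: [0.674, 0.739, 0.0, 0.002]
ft_force: [9.8, -4.9, -5.7]
grip_width: 0.122
```

```bash
python3 -c "
from p import *
st()"
```

```text
t 35.83 pos [0.574  0.0221 0.099 ] scan [   6.7 -147.9   99. ] yaw_y 5.23 tilt [-0.0023  0.0031] F [ 9.75 -4.94 -5.69] Fs [ 9.25 -5.83 -5.69] g 0.122 q [ 0.4   0.4  -0.62  1.73  0.26  1.09 -0.22]
```

>>> move_arm(moves=[[[0,-0.04,0],[0,0,0],0.05],[[0,0,0],[0,0,0],0.05]])

```text
clock: 36.08
position: [0.5737, 0.0219, 0.0991]
ee_rot: [0.674, 0.739, 0.001, 0.002]
ft_force: [13.5, -3.7, -10.5]
grip_width: 0.115
```

>>> move_arm(moves=[[[0,-0.04,0],[0,0,0],0.05],[[0,0,0],[0,0,0],0.05]])

```text
clock: 36.33
position: [0.5736, 0.022, 0.0992]
ee_rot: [0.674, 0.739, 0.002, 0.003]
ft_force: [17.9, -3.1, -12.0]
grip_width: 0.118
```

```bash
python3 -c "
from p import *
st()"
```

```text
t 36.33 pos [0.5736 0.022  0.0992] scan [   6.3 -148.    99.2] yaw_y 5.23 tilt [-0.0019  0.0066] F [ 17.87  -3.07 -11.97] Fs [ 17.5   -4.73 -11.97] g 0.118 q [ 0.4   0.4  -0.62  1.73  0.26  1.09 -0.22]
```

The hard stop is reached: force jumps with no motion at x ≈ 6.3. I'll relax, release and lift.

>>> move_arm(moves=[[[0,0.05,0],[0,0,0],0.12],[[0,0,0],[0,0,0],0.3],[[0,0,0],[0,0,0],0.35],[[0,0,-0.4],[0,0,0],0.35],[[0,0,-1.0],[0,0,0],0.35]])

```text
clock: 36.95
position: [0.5708, 0.0242, 0.1336]
ee_rot: [0.673, 0.739, -0.001, -0.001]
ft_force: [0.6, -0.3, 0.6]
grip_width: 0.35
```

>>> move_arm(moves=[[[-0.6,0,-1.0],[0,0,0],0.35],[[-0.9,0,-0.8],[0,0,0],0.35],[[-0.9,0,0],[0,0,0],0.35],[[-0.9,-0.9,0],[0,0,0],0.35],[[-0.9,-0.9,0],[0,0,0],0.35]])

```text
clock: 37.58
position: [0.5361, -0.085, 0.1792]
ee_rot: [0.673, 0.74, 0.0, 0.0]
ft_force: [1.0, -0.7, -0.1]
grip_width: 0.35
```

>>> move_arm(moves=[[[-0.9,-0.5,0],[0,0,0],0.35],[[-0.9,-0.5,0],[0,0,0],0.35],[[-0.9,0,0],[0,0,0],0.35],[[-0.9,0,0],[0,0,0],0.35],[[0,0,0],[0,0,0],0.35]])

```text
clock: 38.2
position: [0.5204, -0.1785, 0.1784]
ee_rot: [0.674, 0.738, -0.0, -0.0]
ft_force: [0.4, 0.7, 0.1]
grip_width: 0.348
```

Run:
```python
from m import *
from p import S,st,O,YS
from p import RS
st()
t=camera("top")[:,:,::-1].copy(); s=camera("side")[:,:,::-1].copy(); cv2.imwrite("pics/top_end.png",t); cv2.imwrite("pics/side_end.png",s)
# post: dark blob, expected closed position vs open
for n,im in(("top",t),("side",s)):
    g=cv2.cvtColor(im,cv2.COLOR_BGR2GRAY)
    for nm,P in(("closed",(7,-140)),("60deg",(24.5,-135.3)),("open",(42,-105))):
        u=proj(n,[S(*P,103)])[0].round().astype(int); w=g[u[1]-4:u[1]+5,u[0]-4:u[0]+5]
        print(n,nm,u,'min',w.min(),'pos',np.argwhere(w==w.min())[0][::-1]+u-4)
# carrier in side/top: low-saturation regions differ little; print label blob (bright) end in scanner frame
for n,im in(("top",t),("side",s)):
    q=np.array([[x,y] for y in range(-70,-35,2) for x in(-15,15)]); uv=proj(n,[S(x,y,90) for x,y in q])
    g=cv2.cvtColor(im,cv2.COLOR_BGR2GRAY).astype(np.float32)
    v=cv2.remap(g,np.float32(uv[:,0]),np.float32(uv[:,1]),cv2.INTER_LINEAR).ravel().astype(int)
    print(n,'y from -70 step 2  x=-15:',v[::2].tolist(),' x=15:',v[1::2].tolist())
```

```text
t 38.2 pos [ 0.5204 -0.1785  0.1784] scan [ -65.3 -342.6  178.4] yaw_y 5.2 tilt [ 0.0001 -0.0001] F [0.38 0.65 0.15] Fs [0.44 0.61 0.15] g 0.348 q [ 0.72  0.25 -0.54  1.71  0.14  1.22  0.23]
top closed [193 169] min 31 pos [193 170]
top 60deg [191 163] min 41 pos [192 167]
top open [179 157] min 203 pos [183 153]
side closed [283 152] min 13 pos [284 149]
side 60deg [288 150] min 13 pos [285 147]
side open [291 145] min 22 pos [287 143]
top y from -70 step 2  x=-15: [209, 210, 210, 209, 208, 199, 182, 168, 166, 186, 202, 211, 215, 215, 215, 215, 216, 216]  x=15: [201, 201, 203, 203, 202, 194, 181, 170, 173, 189, 202, 209, 210, 211, 212, 214, 215, 216]
side y from -70 step 2  x=-15: [24, 25, 23, 21, 19, 21, 24, 28, 28, 27, 27, 28, 28, 28, 28, 27, 25, 24]  x=15: [26, 25, 24, 24, 24, 24, 24, 22, 21, 21, 22, 24, 25, 26, 28, 29, 28, 27]
```

The top view is unobstructed: the post reads closed and the carrier's end edge is at y ≈ −54 on both sides. Last I check its yaw and position from its long −x edge, numerically.

Run:
```python
from p import *
t=cv2.imread("pics/top_end.png"); g=cv2.cvtColor(t,cv2.COLOR_BGR2GRAY).astype(np.float32)
def edge(f,r):
    out=[]
    for a in r:
        xs=np.arange(-8,8.1,.5); uv=np.float32(proj("top",[S(*f(a,d),88) for d in xs]))
        v=cv2.remap(g,uv[:,0],uv[:,1],cv2.INTER_CUBIC).ravel(); w=np.clip(v.max()-v-12,0,None); out.append(round(float((w*xs).sum()/w.sum()),1))
    return out
ys=[-45,-30,-15,0,15,30,45]
print("-x edge offset from -30:",edge(lambda y,d:(-30+d,y),ys)); print("+x edge offset from 30 :",edge(lambda y,d:(30+d,y),[-20,-10,0,10,20]))
# lever direction: post blob centroid
w=255-g[160:180,184:202]; w[w<130]=0; yy,xx=np.mgrid[160:180,184:202]; p=np.array([(w*xx).sum(),(w*yy).sum()])/w.sum()
e=RS.inv().apply(plane("top",[p],.103)-O)*1000; print("post centroid",p,e.round(1))
```

```text
-x edge offset from -30: [-0.1, -0.4, 2.6, 3.1, 3.2, 2.3, 0.1]
+x edge offset from 30 : [-4.8, -4.4, -5.0, -4.7, -4.7]
post centroid [193.32209115 169.03077748] [[   6.8 -139.8  103. ]]
```

```bash
python3 -c "
from workcell import hand_in
print(hand_in())"
```

```text
the job is handed in; nothing more can be done
None
```

I placed the carrier on the stage, pushed it home against the dowels and the end stop, swung the clamp fully round, and handed the job in at about 38 s. The hand-in gave no verdict.

**What I did**
- **Placing:** I set the carrier down with its label ends away from the housing, about 9 mm short of the dowels and 12 mm short of the stop.
- **Dowels:** I pushed it in until about 7.5 N was felt with no further motion.
- **End stop:** I pushed its outer end until about 7.5 N was felt.
- **Repeat nudges:** I pressed the long side again, then the outer end again to about 4.6 N.
- **Clamp:** I gripped the thumb post, swung the lever to its hard stop, let go and moved the arm clear.

**Last checks**
- **Clamp:** in the final top picture the post is at (6.8, −139.8) mm in the scanner's frame. Its closed position is (7, −140), so the clamp angle is about 1.57 rad.
- **Carrier:** its end edge is square, and its −x edge sits the same at both ends (−0.1 and +0.1 mm), so it is lined up with the dowels.
- **Hold force:** I could not measure the clamp's force on the stop after letting go.

**What was off**
- **Second dowel nudge:** it reached 14 N in total, firmer than I meant. I pushed midway between the dowels, so I reckon about 7 N on each, but that split was not measured.
- **Carrier's +x edge:** it read about 5 mm inside where I expected, the same all along. I think that is the inner frame line rather than the edge. The middle of the −x edge also read 2–3 mm off. The side camera gave no usable reading of the carrier's edges.
- **Clamp swing:** my start angle was wrong at first, which put up to about 8 N sideways on the post before I corrected the arc.
- **Bystanders:** I did not measure them at the end. I felt no contact with any of them.

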